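# Find the sleeve tin, gauge the sleeves and sort them

## Task

One of the three lidded tins holds the spare brass sleeves: open the tins one at a time, shutting each before you open the next, until you find it, and slide every sleeve as far as it will go onto a gauge pin of its own, letting go, so that all of them stand on the gauge together. Then put those that went right down to the plate in the green tray and those that stopped on the pin's step in the red tray, side by side and not stacked, and finish with all tins shut, the other parts still in theirs, and nothing else on the table disturbed.

Things in the scene. Friction and masses are not known exactly. Their poses are not given: they have to be found in the camera images.
- tin_a: Fixed grey parts tin, 104 (x) by 154 (y) by 40 mm high, walls and floor 4 mm; origin at the centre of its underside, x axis towards its hinge side. Its contents stand on the floor of the tin. Any of the three tins may stand in any of the three places, and any may be the one with the sleeves.
- lid_a (a joint): Hinge of the flat aluminium lid (5 mm thick) of tin_a: 0 shut, 2.0 rad fully open. The lid turns upward about an axis along the tin's y at its +x top edge (52 mm in +x from the tin's origin, 40.5 mm above its underside). Left alone below about 1.3 rad it sinks gently shut in one to three seconds; beyond about 1.6 rad it falls back to 2.0 and stays open. Weight 120 g.
- lid_a_handle (a point): Middle of the black round bar handle on lid_a: bar 10 mm thick, 72 mm long, parallel to the tin's y axis, on two 8 mm posts at its ends, its axis 36 mm above the lid's outer face and 18 mm in from the lid's free edge. Moves with the lid; x, y, z as the lid's (as the tin's when shut).
- tin_b: Fixed grey parts tin, 104 (x) by 154 (y) by 40 mm high, walls and floor 4 mm; origin at the centre of its underside, x axis towards its hinge side. Its contents stand on the floor of the tin. Any of the three tins may stand in any of the three places, and any may be the one with the sleeves.
- lid_b (a joint): Hinge of the flat aluminium lid (5 mm thick) of tin_b: 0 shut, 2.0 rad fully open. The lid turns upward about an axis along the tin's y at its +x top edge (52 mm in +x from the tin's origin, 40.5 mm above its underside). Left alone below about 1.3 rad it sinks gently shut in one to three seconds; beyond about 1.6 rad it falls back to 2.0 and stays open. Weight 120 g.
- lid_b_handle (a point): Middle of the black round bar handle on lid_b: bar 10 mm thick, 72 mm long, parallel to the tin's y axis, on two 8 mm posts at its ends, its axis 36 mm above the lid's outer face and 18 mm in from the lid's free edge. Moves with the lid; x, y, z as the lid's (as the tin's when shut).
- tin_c: Fixed grey parts tin, 104 (x) by 154 (y) by 40 mm high, walls and floor 4 mm; origin at the centre of its underside, x axis towards its hinge side. Its contents stand on the floor of the tin. Any of the three tins may stand in any of the three places, and any may be the one with the sleeves.
- lid_c (a joint): Hinge of the flat aluminium lid (5 mm thick) of tin_c: 0 shut, 2.0 rad fully open. The lid turns upward about an axis along the tin's y at its +x top edge (52 mm in +x from the tin's origin, 40.5 mm above its underside). Left alone below about 1.3 rad it sinks gently shut in one to three seconds; beyond about 1.6 rad it falls back to 2.0 and stays open. Weight 120 g.
- lid_c_handle (a point): Middle of the black round bar handle on lid_c: bar 10 mm thick, 72 mm long, parallel to the tin's y axis, on two 8 mm posts at its ends, its axis 36 mm above the lid's outer face and 18 mm in from the lid's free edge. Moves with the lid; x, y, z as the lid's (as the tin's when shut).
- sleeve_1_mid (a point): Centre (half-way up) of a brass sleeve: a plain tube of 32 mm outside diameter, 24 mm long, about 100 g, z along its bore; upright at the start, inside one of the tins. Bore either about 19 mm or about 13 mm, which the gauge decides. Three or four sleeves are present; an absent one reads None from the start.
- sleeve_2_mid (a point): Centre (half-way up) of a brass sleeve: a plain tube of 32 mm outside diameter, 24 mm long, about 100 g, z along its bore; upright at the start, inside one of the tins. Bore either about 19 mm or about 13 mm, which the gauge decides. Three or four sleeves are present; an absent one reads None from the start.
- sleeve_3_mid (a point): Centre (half-way up) of a brass sleeve: a plain tube of 32 mm outside diameter, 24 mm long, about 100 g, z along its bore; upright at the start, inside one of the tins. Bore either about 19 mm or about 13 mm, which the gauge decides. Three or four sleeves are present; an absent one reads None from the start.
- sleeve_4_mid (a point): Centre (half-way up) of a brass sleeve: a plain tube of 32 mm outside diameter, 24 mm long, about 100 g, z along its bore; upright at the start, inside one of the tins. Bore either about 19 mm or about 13 mm, which the gauge decides. Three or four sleeves are present; an absent one reads None from the start.
- foot_mid (a point): Centre of a round black plastic foot, 28 mm diameter, 16 mm high, lying in one of the tins: another part, to be left there.
- spacer_mid (a point): Centre of a white plastic block, 30 by 22 by 14 mm, lying in one of the tins: another part, to be left there.
- gauge: Fixed blue gauge plate 56 (x) by 176 (y) by 12 mm high with four upright steel pins in a row at y = -66, -22, 22 and 66 mm (x = 0); origin at the centre of its underside. Each pin is 16 mm thick for the first 22 mm above the plate, then steps in to 9 mm for 20 mm more, tapered at the tip, which is 54 mm above the table. A sleeve that fits goes down to the plate (centre 24 mm above the table); a tight one stops on the step (centre 46 mm above the table).
- tray_green: Loose shallow open green tray for sleeves that fit, 110 (x) by 120 (y) by 18 mm high, walls and floor 4 mm, 350 g; origin at the centre of its underside.
- tray_red: Loose shallow open red tray for tight sleeves, 110 (x) by 120 (y) by 18 mm high, walls and floor 4 mm, 350 g; origin at the centre of its underside.
- beaker: Glass beaker, 68 mm across, 85 mm high; a bystander, not to be disturbed.
- mug: White mug, 80 mm across, 90 mm high; a bystander, not to be disturbed.
- marker: Blue marker pen, 120 mm long; a bystander, not to be disturbed.
Things that resemble listed ones, but are neither listed nor needed, are in the scene too. There is more than one size of the gauge; the job needs the largest.

How it is judged:
On the way, in this order (a step that is already met when the one before it is completed fails the run):
1. The lid of the tin holding the sleeves is opened wide (value of joint lid_b above 1.2 rad), for 0.2 s.
2. Every sleeve stands on a gauge pin of its own, as far down as it goes, let go ((y of sleeve_1_mid in the frame of gauge between -0.071 and -0.061 m or y of sleeve_1_mid in the frame of gauge between -0.027 and -0.017 m or y of sleeve_1_mid in the frame of gauge between 0.017 and 0.027 m or y of sleeve_1_mid in the frame of gauge between 0.061 and 0.071 m) and x of sleeve_1_mid in the frame of gauge between -0.005 and 0.005 m and (z of sleeve_1_mid in the frame of gauge below 0.03 m or z of sleeve_1_mid in the frame of gauge between 0.041 and 0.053 m) and angle between each of sleeve_1_mid, sleeve_2_mid, sleeve_3_mid, sleeve_4_mid's own z axis and vertical below 0.2 rad and contact force between the fingers and sleeve_1 below 0.1 N and (y of sleeve_2_mid in the frame of gauge between -0.071 and -0.061 m or y of sleeve_2_mid in the frame of gauge between -0.027 and -0.017 m or y of sleeve_2_mid in the frame of gauge between 0.017 and 0.027 m or y of sleeve_2_mid in the frame of gauge between 0.061 and 0.071 m) and x of sleeve_2_mid in the frame of gauge between -0.005 and 0.005 m and (z of sleeve_2_mid in the frame of gauge below 0.03 m or z of sleeve_2_mid in the frame of gauge between 0.041 and 0.053 m) and contact force between the fingers and sleeve_2 below 0.1 N and (y of sleeve_3_mid in the frame of gauge between -0.071 and -0.061 m or y of sleeve_3_mid in the frame of gauge between -0.027 and -0.017 m or y of sleeve_3_mid in the frame of gauge between 0.017 and 0.027 m or y of sleeve_3_mid in the frame of gauge between 0.061 and 0.071 m) and x of sleeve_3_mid in the frame of gauge between -0.005 and 0.005 m and (z of sleeve_3_mid in the frame of gauge below 0.03 m or z of sleeve_3_mid in the frame of gauge between 0.041 and 0.053 m) and contact force between the fingers and sleeve_3 below 0.1 N and (y of sleeve_4_mid in the frame of gauge between -0.071 and -0.061 m or y of sleeve_4_mid in the frame of gauge between -0.027 and -0.017 m or y of sleeve_4_mid in the frame of gauge between 0.017 and 0.027 m or y of sleeve_4_mid in the frame of gauge between 0.061 and 0.071 m) and x of sleeve_4_mid in the frame of gauge between -0.005 and 0.005 m and (z of sleeve_4_mid in the frame of gauge below 0.03 m or z of sleeve_4_mid in the frame of gauge between 0.041 and 0.053 m) and contact force between the fingers and sleeve_4 below 0.1 N), for 0.3 s.
At the end, for the whole second after the job is handed in: Sleeves that went down to the plate rest in the green tray, those that stopped on the step in the red one (on the tray floor, not stacked or on a rim: centre under 30 mm above the tray's underside); all lids shut (under 0.06 rad); trays flat; foot and spacer in their tins (x of sleeve_1_mid in the frame of tray_green between -0.048 and 0.048 m and y of sleeve_1_mid in the frame of tray_green between -0.052 and 0.052 m and z of sleeve_1_mid in the frame of tray_green between 0.005 and 0.03 m and linear speed of each of sleeve_1, sleeve_2, sleeve_3, sleeve_4 below 0.02 m/s and x of sleeve_2_mid in the frame of tray_red between -0.048 and 0.048 m and y of sleeve_2_mid in the frame of tray_red between -0.052 and 0.052 m and z of sleeve_2_mid in the frame of tray_red between 0.005 and 0.03 m and x of sleeve_3_mid in the frame of tray_green between -0.048 and 0.048 m and y of sleeve_3_mid in the frame of tray_green between -0.052 and 0.052 m and z of sleeve_3_mid in the frame of tray_green between 0.005 and 0.03 m and x of sleeve_4_mid in the frame of tray_red between -0.048 and 0.048 m and y of sleeve_4_mid in the frame of tray_red between -0.052 and 0.052 m and z of sleeve_4_mid in the frame of tray_red between 0.005 and 0.03 m and value of joint each of lid_a, lid_b, lid_c below 0.06 rad and angle between each of tray_green, tray_red's own z axis and vertical below 0.1 rad and horizontal distance between foot_mid and tin_a below 0.085 m and horizontal distance between spacer_mid and tin_c below 0.085 m and height (world z) of each of foot_mid, spacer_mid below 0.035 m); the robot touches nothing.
It fails at once if Lids of two tins open at once (a, b) (value of joint each of lid_a, lid_b above 0.35 rad).
It fails at once if Lids of two tins open at once (b, c) (value of joint each of lid_b, lid_c above 0.35 rad).
It fails at once if Lids of two tins open at once (a, c) (value of joint each of lid_a, lid_c above 0.35 rad).
It fails at once if A bystander is knocked or moved by more than 4 cm (distance of any of beaker, mug, marker from where it was at the start of the episode above 0.04 m).
Of sleeve_1, sleeve_2, sleeve_3, sleeve_4 only 3 to 4 are there at a start; the rules pass over those that are not, and their reading is None.
At some moment in a run one of tray_green, tray_red may be knocked a few centimetres aside while the robot is not near it.
Once in a run the grip may slacken for a moment while it holds something.
It also fails if it takes over 210 s, if anything falls off the work surface, if the arm or the gripper's body presses on something with over 40 N, if the wrist force passes 120 N, or if a joint passes its speed limit or range.

## Robot

A 6-joint arm with a two-finger parallel gripper is mounted at the origin on the work surface. World frame = base frame: x ahead of the robot, y to its left, z up, the work surface at z = 0. Lengths are in m, angles in rad, forces in N, time in s.
With the tool pointing down it reaches from about 0.25 to 0.725 m from the base axis. Payload 9.7 kg.
Tool frame: the origin (TCP) lies midway between the tips of the shut fingers; the grasp point (between the pads) lies 19 mm behind it (manip.grip_point_offset is the z of the grasp point in the tool frame, in m); z points along the fingers, y is the line along which they close (so a half turn about z gives the same grasp; the last joint's range is limited). The gripper opens to 85 mm and grips with 20 to 120 N. Pads are 22 mm wide; open, the fingers measure 114 mm over their backs; the gripper's body (76 mm by 85 mm) begins 54 mm behind the grasp point. The pads swing forward as they close: fully open they stand 13 mm farther back than shut.
Start: joints at [1.109, 0.087, 0.176, 1.66, 0, 1.571], TCP at [0.245, 0.492, 0.205] pointing down, gripper open.
Joint ranges: [-3.13, 3.13], [-0.85, 1.81], [-1.15, 1.24], [-2.2, 2.28], [-1.44, 1.52], [-3.14, 3.14]. Speed limits (rad/s): [2.22, 2.22, 2.57, 3.14, 3.14, 3.14].

## Interface

Orientations are given as a unit quaternion [w, x, y, z].
In Python, from workcell import manip gives the robot as it stands.
- The arm moves only by the tool play_rows, never from a script. Its argument "steps" is a list that holds one entry, the list of rows, each a list of 5 numbers: the closure in counts, from 0 (fully open) to 255 (shut), then the shift along the tool's x, y, z in m, then the turn about the tool's z in degrees. A call has 1 to 8 rows; each row shifts and turns the commanded pose from where the row before left it, along the tool's axes as they then stand; what a row does not reach is not made up. A row lasts 1/12 s, in which the tool goes at most 41.7 mm and 7.16 degrees, less where a joint would pass 70% of its speed; a pose out of reach is approached as far as the arm can. A call with a gripper value outside its range is refused whole. The fingers move at their own pace and stop on an object; "squeeze" is the grip in N (left out, the last holds). Time passes only in rows, so rows that do not move let the fingers close. It gives the time, the measured TCP pose, the force, the opening and the grip force at its end, in the units of the state.
- manip.observe(): the state, without advancing time (a new reading comes with each control period).
- manip.grab_frame(name): name is "side" or "top" or "wrist"; returns a dict with "frame" (400x640x3 uint8, red, green, blue), "intrinsics" (3x3 intrinsics, pixels), "distortion" ([k1, k2, p1, p2, k3] as OpenCV has them; the pictures are not rectified), "world_to_cam" (4x4, takes a point from world to camera coordinates). Camera axes: x right, y down, z forward; pixel columns grow to the right and rows downward; lengths in m; the calibration is good to about 2 mm. A picture is of the moment at which its call begins. There is no depth.
- manip.sign_off(): hands the job in; it is judged then, once.
Trained networks look in a picture, given as the dict that the camera call returned (one of the last four; its "shot" number tells which), for a name from the list of things; names that differ only in an ending like _2 or _b are one class to them, and where a whole thing is asked for, a point or a joint stands for the part that bears it (a point fixed in the world has none). Each returns a list of dicts, best first, with "p" (0 to 1); they miss things now and then, are a little off and sometimes report something else, mostly with a low value. They report only what shows in the picture. A call takes as long as a camera call. They do not tell look-alikes from the thing itself.
- manip.boxes_of(picture, query): "bbox" ([left, top, width, height] in pixels, round what is visible of it).
- manip.pinpoint(picture, query): "point" ([row, column] in pixels: a listed point, or the origin of a listed thing).
The state is a dict: "time_s": time; "q": joint angles; "joint_vel": joint speeds; "joint_efforts": joint torques, N m; "tcp_pos": TCP position; "orientation": TCP orientation; "contact_force": force on the tool from outside, world axes, zero at the start; "torque": the same for the moment, N m; "grip_width": opening from 0.0 (shut) to 1.0 (fully open); "grip_force": force on a finger pad.
Only numpy, scipy, OpenCV 4.12 (cv2) and the standard library are available. Lean on these libraries where they do the work, as an engineer would, in place of code of your own. Each camera call takes 0.05 s, during which the arm holds its last target. There are 200 camera calls.

## Working session

There is one attempt and no reset: what is moved stays moved. The work goes in short steps, Python scripts to look and compute and a tool call to move; the robot and the scene stay as the last step left them, time stands still between calls to the robot, and variables do not carry over. Pictures are saved under pics/ and viewed, at most 14 in all, crops included, and the job is handed in when it is done.

Besides the shell and the picture viewer there is one more tool, called by a JSON object that holds its "method" and its "body", one argument or row to a line. play_rows: Moves the arm, as the interface text tells. Its arguments: {"type":"object","properties":{"steps":{"type":"array","items":{"type":"array","items":{"type":"array","items":{"type":"number"}}}},"squeeze":{"type":"number"}},"required":["steps"]}

```bash
mkdir -p pics; cat > h.py <<'E'
import numpy as np, cv2
from workcell import manip
def grab(n,save=None,crop=None,scale=1):
    p=manip.grab_frame(n)
    if save:
        f=p["frame"][:,:,::-1]
        if crop: a,b,c,d=crop; f=f[b:d,a:c]
        cv2.imwrite("pics/"+save,cv2.resize(f,None,fx=scale,fy=scale,interpolation=cv2.INTER_CUBIC))
    return p
def ray(p,row,col):
    u=cv2.undistortPoints(np.array([[[col,row]]],float),np.array(p["intrinsics"]),np.array(p["distortion"]))[0,0]
    T=np.array(p["world_to_cam"]);R=T[:3,:3];o=-R.T@T[:3,3]
    return o,R.T@np.array([u[0],u[1],1])
def at(p,row,col,z):
    o,d=ray(p,row,col);return o+d*(z-o[2])/d[2]
def px(p,X):
    T=np.array(p["world_to_cam"]);r,_=cv2.Rodrigues(T[:3,:3])
    return cv2.projectPoints(np.array([X],float),r,T[:3,3],np.array(p["intrinsics"]),np.array(p["distortion"]))[0].reshape(-1,2)
def tri(p,a,q,b):
    o,d=ray(p,*a);o2,e=ray(q,*b)
    s=np.linalg.lstsq(np.c_[d,-e],o2-o,rcond=None)[0]
    return (o+d*s[0]+o2+e*s[1])/2, np.linalg.norm(o+d*s[0]-o2-e*s[1])
E
python3 - <<'E'
from h import *
np.set_printoptions(precision=3,suppress=True)
P={n:grab(n,n+"0.png",scale=1.25) for n in("top","side")}
print(manip.grip_point_offset,manip.observe())
for n in P: 
    T=np.array(P[n]["world_to_cam"]);print(n,-T[:3,:3].T@T[:3,3],T[:3,:3])
for q,z in [("tin_a",0),("lid_a_handle",.0815),("gauge",0),("tray_green",0),("tray_red",0),("beaker",0),("mug",0),("marker",0)]:
    for n in P:
        for d in manip.pinpoint(P[n],q)[:5]:
            print(q,n,round(d["p"],2),np.round(d["point"]),at(P[n],*d["point"],z))
E
```

```text
-0.0187 {'time_s': 0.1, 'q': array([1.109, 0.087, 0.175, 1.66 , 0.   , 1.571]), 'joint_vel': array([ 0.   ,  0.   ,  0.   , -0.002,  0.002,  0.001]), 'joint_efforts': array([ -0.   , -52.156,  46.565,   0.016,  -0.   ,  -0.   ]), 'tcp_pos': array([0.245, 0.492, 0.204]), 'orientation': array([-0.   ,  0.229,  0.973, -0.001]), 'contact_force': array([0.921, 0.333, 0.539]), 'torque': array([ 0.017, -0.007, -0.027]), 'grip_force': 0.0, 'grip_width': 0.9962337678006818}
top [0.36  0.055 1.158] [[-0.017 -1.     0.022]
 [-0.985  0.013 -0.171]
 [ 0.171 -0.025 -0.985]]
side [-0.302 -0.887  0.824] [[ 0.73  -0.683 -0.001]
 [-0.346 -0.369 -0.863]
 [ 0.589  0.63  -0.506]]
tin_a top 0.98 [242. 462.] [ 0.451 -0.346  0.   ]
tin_a top 0.72 [231. 405.] [ 0.484 -0.184  0.   ]
tin_a top 0.69 [238. 343.] [ 0.468 -0.008  0.   ]
tin_a top 0.23 [239. 412.] [ 0.46  -0.204  0.   ]
tin_a side 0.9 [262. 359.] [ 0.49  -0.181 -0.   ]
tin_a side 0.76 [295. 396.] [ 0.46  -0.347 -0.   ]
tin_a side 0.57 [242. 314.] [ 0.461 -0.016  0.   ]
tin_a side 0.47 [277. 389.] [ 0.502 -0.287  0.   ]
lid_a_handle top 0.61 [247. 3
[... 426 characters left out ...]
08 0.   ]
gauge side 0.68 [221. 345.] [0.619 0.002 0.   ]
gauge side 0.63 [223. 272.] [0.433 0.163 0.   ]
tray_green top 0.76 [198. 217.] [0.588 0.35  0.   ]
tray_green side 0.7 [191. 274.] [0.569 0.332 0.   ]
tray_red top 0.67 [189. 283.] [0.61  0.162 0.   ]
tray_red side 0.81 [204. 313.] [0.615 0.161 0.   ]
beaker top 0.9 [137. 320.] [0.766 0.053 0.   ]
beaker top 0.41 [240. 410.] [ 0.459 -0.199  0.   ]
beaker side 0.98 [202. 364.] [0.76  0.044 0.   ]
mug top 0.87 [275. 166.] [0.371 0.489 0.   ]
mug side 0.85 [195. 207.] [0.372 0.48  0.   ]
mug side 0.41 [242. 319.] [ 0.474 -0.026  0.   ]
marker top 0.77 [145. 410.] [ 0.739 -0.212  0.   ]
marker side 0.58 [232. 419.] [ 0.748 -0.208  0.   ]
```

View pics/top0.png

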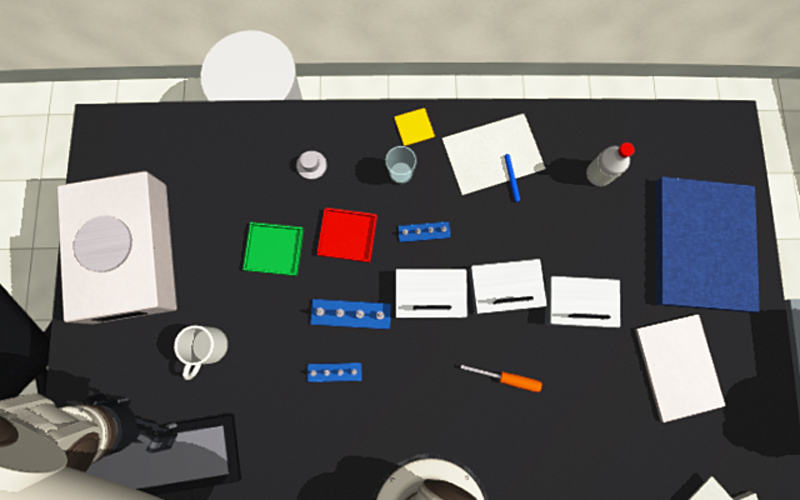

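View pics/side0.png

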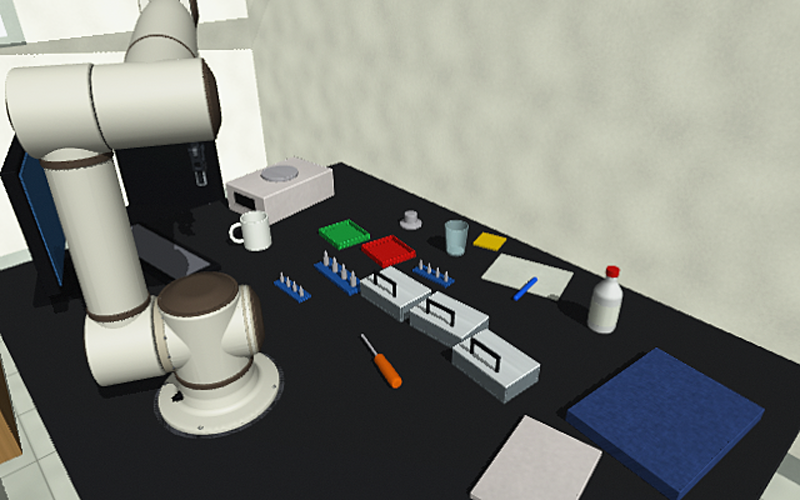

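Top view (x1.25 picture pixels): the tins are at (431,293), (509,287) and (586,302), with handles on the near (robot) side. Gauge candidates are (350,313), which is large, (335,372), which is small, and (424,231), which is small. I choose (350,313) and will check it in a crop. Trays: green (273,249), red (347,235).

```bash
python3 - <<'E'
from h import *
np.set_printoptions(precision=3,suppress=True)
p=grab("top","g0.png",crop=(220,170,380,320),scale=4)
hsv=cv2.cvtColor(p["frame"],cv2.COLOR_RGB2HSV)
def rects(m,z,amin=150):
    n,l,s,c=cv2.connectedComponentsWithStats(m.astype(np.uint8))
    for i in range(1,n):
        if s[i,4]<amin: continue
        r,cc=np.where(l==i)
        pts=np.array([at(p,a,b,z)[:2] for a,b in zip(r,cc)],np.float32)
        print(i,s[i,:4],s[i,4],cv2.minAreaRect(pts*1000),z)
H,S,V=[hsv[...,i] for i in range(3)]
roi=np.zeros(H.shape,bool);roi[205:270,310:500]=1
print("lids");rects(roi&(S<60)&(V>150),.045,800)
roi[:]=0;roi[170:310,230:380]=1
print("gauges");rects(roi&(H>95)&(H<130)&(S>120)&(V>60),.012,60)
print("green");rects((H>50)&(H<75)&(S>120)&(V>60),.018,300)
print("red");roi[:]=0;roi[150:220,240:310]=1;rects(roi&((H<8)|(H>172))&(S>120)&(V>60),.018,300)
roi[:]=0;roi[236:265,310:500]=1
print("bars");rects(roi&(V<60)&(cv2.erode(((S<60)&(V>150)).astype(np.uint8)*0+1,None)>0),.081,60)
E
```

```text
lids
1 [377 207  60  44] 2011 ((486.7166748046875, -180.9619140625), (105.24958801269531, 153.92234802246094), 4.9254469871521) 0.045
2 [317 215  57  39] 2074 ((473.78466796875, -11.051856994628906), (153.2136993408203, 104.02167510986328), 89.17914581298828) 0.045
3 [441 221  55  41] 1980 ((448.9888916015625, -349.0219421386719), (152.0442352294922, 105.40349578857422), 85.60900115966797) 0.045
gauges
1 [318 177  43  17] 504 ((618.231689453125, 0.7530174255371094), (40.24284362792969, 119.03643035888672), 4.336120128631592) 0.012
2 [248 239  65  25] 1187 ((432.8829040527344, 167.73202514648438), (178.1710968017578, 58.33169937133789), 85.59463500976562) 0.012
3 [245 290  45  16] 577 ((306.1780700683594, 204.10983276367188), (39.54358673095703, 120.48905181884766), 1.3352292776107788) 0.012
green
1 [194 177  49  44] 1772 ((581.8468627929688, 342.64373779296875), (126.38768005371094, 114.28253936767578), 83.49291229248047) 0.018
red
1 [253 166  49  45] 1748 ((612.0708618164062, 176.67776489257812), (124.96348571777344, 115.4686279296875), 81.2657470703125) 0.018
bars
1 [310 236 190  29] 2174 ((425.0299377441406, -168.24107360839844), (504.9516906738281, 74.31929016113281), 88.9549560546875) 0.081
2 [395 237  31   6] 68 ((453.0976257324219, -180.38671875), (6.113888740539551, 81.32379150390625), 5.2934041023254395) 0.081
3 [331 245  30   3] 60 ((438.2569885253906, -9.289634704589844), (76.18550109863281, 5.233831882476807), 89.09507751464844) 0.081
4 [455 251  33   4] 78 ((415.2910461425781, -341.78387451171875), (86.28002166748047, 6.235210418701172), 86.61054992675781) 0.081
```

View pics/g0.png

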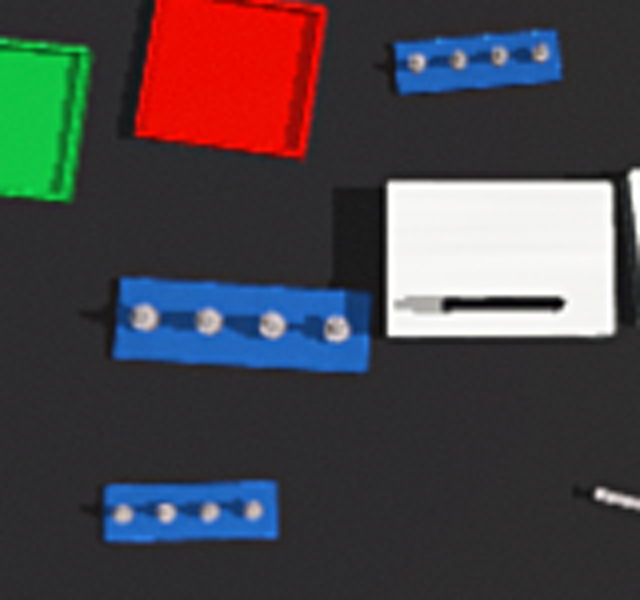

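Crop: the large gauge (178x58 mm measured) is at (242,325), against small ones at (478,62) and (190,510). The choice is confirmed at world (0.433, 0.168), yaw -4.4 deg. I start with tin 1 (nearest the gauge).

{"method": "play_rows", "body": {
  "steps": [
    [[0,0,0,0,7.15],[0,0,0,0,7.15],[0,0,0,0,7.15],[0,0,0,0,7.15],[0,0,0,0,7.15],[0,0,0,0,7.15],[0,0,0,0,7.15],[0,0,0,0,7.15]]
  ],
  "squeeze": 40
}}

```text
time_s: 1.62
tcp_pos: [0.2451, 0.4924, 0.2048]
orientation: [0.0, 0.669, 0.743, -0.0]
contact_force: [-0.6, -0.4, -0.5]
grip_width: 1.002
grip_force: 0.0
```

{"method": "play_rows", "body": {
  "steps": [
    [[100,0,0,0,7.15],[100,-0.032,0.012,0,0],[100,-0.032,0.012,0,0],[100,-0.032,0.012,0,0],[100,-0.032,0.012,0,0],[100,-0.032,0.012,0,0],[100,-0.032,0.012,0,0],[100,-0.032,0.012,0,0]]
  ]
}}

```text
time_s: 2.28
tcp_pos: [0.326, 0.2657, 0.2049]
orientation: [0.0, 0.712, 0.702, 0.0]
contact_force: [0.3, 0.9, 1.6]
grip_width: 0.607
grip_force: 0.0
```

{"method": "play_rows", "body": {
  "steps": [
    [[100,-0.032,0.012,0,0],[100,-0.032,0.012,0,0],[100,-0.032,0.012,0,0],[100,-0.032,0.012,0,0],[100,-0.032,0.012,0,0],[100,-0.032,0.012,0,0],[100,-0.032,0.012,0,0],[100,-0.032,0.012,0,0]]
  ]
}}

```text
time_s: 2.95
tcp_pos: [0.4185, 0.0081, 0.205]
orientation: [0.0, 0.712, 0.702, 0.0]
contact_force: [0.4, 1.0, -0.4]
grip_width: 0.611
grip_force: 0.0
```

```bash
cat >> h.py <<'E'
def yaw(o):
    w,x,y,z=o["orientation"]; R=cv2.Rodrigues(np.zeros(3))[0]
    from scipy.spatial.transform import Rotation as Q
    R=Q.from_quat([x,y,z,w]).as_matrix(); return R
def to(t,yw=None):
    "shift in tool axes to TCP target t, turn to tool-y yaw yw (deg)"
    o=manip.observe();R=yaw(o);a=np.degrees(np.arctan2(R[1,1],R[0,1]))
    print("tcp",np.round(o["tcp_pos"],4),"yaw",round(a,2),"shift",np.round(R.T@(np.array(t)-o["tcp_pos"]),4),"turn",None if yw is None else round(a-yw,2),"t",round(o["time_s"],1),"w",round(o["grip_width"],3),"F",np.round(o["contact_force"],1))
E
python3 - <<'E'
from h import *
np.set_printoptions(precision=3,suppress=True)
to([.440,-.011,.0625],-.8)
p=grab("wrist","w1.png")
T=np.array(p["world_to_cam"]);o=manip.observe();R=yaw(o)
print("cam in tool",R.T@(-T[:3,:3].T@T[:3,3]-o["tcp_pos"]),T[:3,:3]@R,p["intrinsics"])
for d in manip.pinpoint(p,"lid_a_handle")[:3]: print(d,at(p,*d["point"],.081))
E
```

```text
tcp [0.418 0.008 0.205] yaw -0.81 shift [-0.019  0.022  0.143] turn -0.01 t 3.0 w 0.611 F [ 0.4  1.  -0.4]
cam in tool [ 0.071 -0.002 -0.169] [[ 0.003  1.     0.   ]
 [-0.966  0.003 -0.259]
 [-0.259  0.     0.966]] [[337.826   0.    315.992]
 [  0.    337.826 201.242]
 [  0.      0.      1.   ]]
{'point': [207.4, 341.3], 'p': 0.66} [ 0.441 -0.009  0.081]
```

View pics/w1.png

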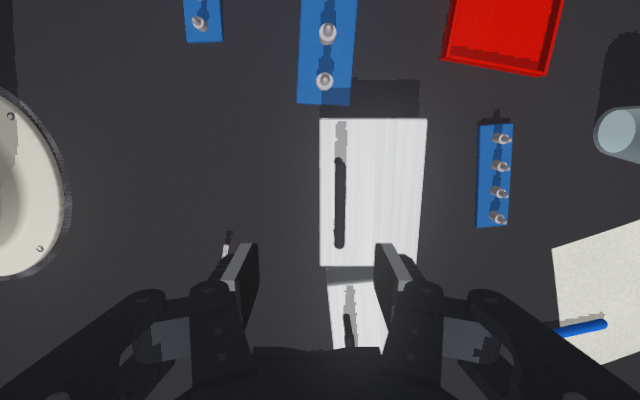

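The wrist view shows tin 1's bar handle at about (340,203), under the approach. I grip it and swing the lid open.

{"method": "play_rows", "body": {
  "steps": [
    [[100,-0.009,0.011,0.03,0],[100,-0.009,0.012,0.03,0],[100,0,0,0.03,0],[100,0,0,0.03,0],[100,0,0,0.0225,0],[255,0,0,0,0],[255,0,0,0,0],[255,0,0,0,0]]
  ],
  "squeeze": 40
}}

```text
time_s: 3.72
tcp_pos: [0.4417, -0.0081, 0.064]
orientation: [0.001, 0.712, 0.702, 0.001]
contact_force: [0.5, -0.6, 0.6]
grip_width: 0.193
grip_force: 0.0
```

{"method": "play_rows", "body": {
  "steps": [
    [[255,0,0,0,0],[255,0,0,0,0],[255,0,0.006,-0.0105,0],[255,0,0.0067,-0.0095,0]]
  ]
}}

```text
time_s: 4.05
tcp_pos: [0.454, -0.0085, 0.0835]
orientation: [0.0, 0.712, 0.702, 0.0]
contact_force: [0.1, 0.3, -0.3]
grip_width: -0.008
grip_force: 0.0
```

```bash
python3 -c "
from h import *
to([0,0,0]);print(manip.observe()['grip_force'])"
```

```text
tcp [ 0.454  -0.0085  0.0835] yaw -0.81 shift [ 0.0021 -0.4541  0.0831] turn None t 4.0 w -0.008 F [ 0.1  0.3 -0.3]
0.0
```

```bash
python3 - <<'E'
from h import *
a=grab("wrist")["frame"];b=grab("side")["frame"][150:330,250:450]
b=cv2.resize(b,(444,400))
cv2.imwrite("pics/m2.png",cv2.resize(np.hstack([a,b]),(800,295))[:,:,::-1])
E
```

```text
(no output)
```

View pics/m2.png

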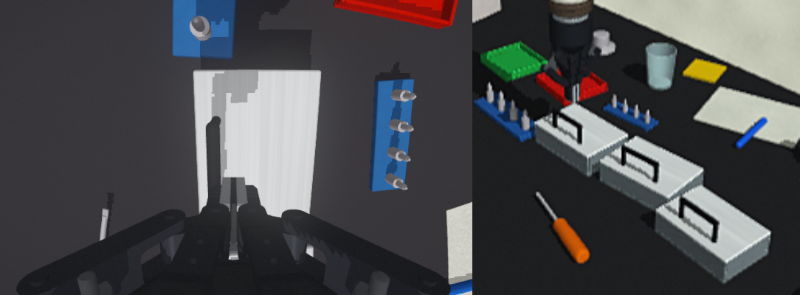

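Fingers are shut just off tin 1's bar (wrist panel about (215,170)), and the lid is still shut. I retry a little lower and let the grip settle before lifting.

{"method": "play_rows", "body": {
  "steps": [
    [[190,0,0,-0.03,0],[190,0,-0.013,0,0],[190,0,0,0,0],[190,0,0,0.025,0],[190,0,0,0.03,0],[255,0,0,0,0],[255,0,0,0,0],[255,0,0,0,0]]
  ],
  "squeeze": 60
}}

```text
time_s: 4.82
tcp_pos: [0.442, -0.0084, 0.0571]
orientation: [0.001, 0.712, 0.702, 0.001]
contact_force: [11.8, 0.1, -11.8]
grip_width: 0.079
grip_force: 58.2
```

{"method": "play_rows", "body": {
  "steps": [
    [[255,0,0,0,0],[255,0,0,0,0],[255,0,0,0,0]]
  ]
}}

```text
time_s: 5.07
tcp_pos: [0.4422, -0.0084, 0.0575]
orientation: [0.001, 0.712, 0.702, 0.001]
contact_force: [12.1, 0.7, -11.9]
grip_width: 0.085
grip_force: 58.2
```

{"method": "play_rows", "body": {
  "steps": [
    [[255,0,0.003,-0.005,0],[255,0,0.003,-0.005,0],[255,0,0.003,-0.005,0]]
  ]
}}

```text
time_s: 5.32
tcp_pos: [0.4516, -0.0085, 0.0724]
orientation: [0.001, 0.712, 0.702, 0.001]
contact_force: [14.4, 0.3, -13.1]
grip_width: 0.082
grip_force: 58.3
```

{"method": "play_rows", "body": {
  "steps": [
    [[255,0,0.0062,-0.0058,0],[255,0,0.0062,-0.0058,0],[255,0,0.0062,-0.0055,0],[255,0,0.0104,-0.0058,0],[255,0,0.0104,-0.0058,0],[255,0,0.0114,-0.003,0],[255,0,0.0115,-0.003,0]]
  ]
}}

```text
time_s: 5.9
tcp_pos: [0.5125, -0.0092, 0.1099]
orientation: [0.0, 0.712, 0.702, 0.001]
contact_force: [-2.1, 2.2, 5.2]
grip_width: 0.055
grip_force: 57.1
```

{"method": "play_rows", "body": {
  "steps": [
    [[255,0,0.0118,0,0],[255,0,0.0118,0,0],[255,0,0.0115,0.0028,0],[255,0,0.0115,0.0029,0],[255,0,0.0105,0.0056,0],[255,0,0.0104,0.0057,0],[255,0,0.0055,0.0046,0],[255,0,0.0054,0.0046,0]]
  ]
}}

```text
time_s: 6.57
tcp_pos: [0.5973, -0.0103, 0.0871]
orientation: [0.005, 0.712, 0.702, 0.006]
contact_force: [14.7, 2.1, 18.1]
grip_width: -0.002
grip_force: 8.7
```

{"method": "play_rows", "body": {
  "steps": [
    [[185,0,0,0,0],[185,0,0,0,0],[185,0,0,0,0],[185,0,0,-0.03,0],[185,0,0,-0.035,0],[185,0,0,-0.035,0],[100,0.01,-0.04,0,0],[100,0.01,-0.04,0,0]]
  ]
}}

```text
time_s: 7.23
tcp_pos: [0.5132, 0.0105, 0.1839]
orientation: [0.002, 0.712, 0.702, 0.002]
contact_force: [-1.4, 0.3, 0.1]
grip_width: 0.543
grip_force: 0.0
```

{"method": "play_rows", "body": {
  "steps": [
    [[100,0,-0.04,0,0],[100,0,-0.03,0,0],[100,0,0,0,0]]
  ]
}}

```text
time_s: 7.48
tcp_pos: [0.4368, 0.0117, 0.183]
orientation: [0.0, 0.712, 0.702, 0.0]
contact_force: [-1.2, -0.1, 0.5]
grip_width: 0.605
grip_force: 0.0
```

```bash
python3 - <<'E'
from h import *
np.set_printoptions(precision=3,suppress=True)
p=grab("wrist","w3.png")
to([0,0,0])
for q,z in(("sleeve_1_mid",.016),("foot_mid",.012),("spacer_mid",.011),("lid_a_handle",.1)):
    for d in manip.pinpoint(p,q)[:5]: print(q,d,at(p,*d["point"],z))
E
```

```text
tcp [0.439 0.012 0.183] yaw -0.79 shift [-0.018 -0.44   0.182] turn None t 7.5 w 0.606 F [ 0.8 -0.4  0.7]
foot_mid {'point': [201.6, 337.3], 'p': 0.75} [ 0.458 -0.013  0.012]
foot_mid {'point': [132.7, 613.2], 'p': 0.29} [0.749 0.058 0.012]
lid_a_handle {'point': [13.1, 307.8], 'p': 0.66} [0.433 0.145 0.1  ]
lid_a_handle {'point': [223.8, 516.3], 'p': 0.64} [ 0.598 -0.01   0.1  ]
```

View pics/w3.png

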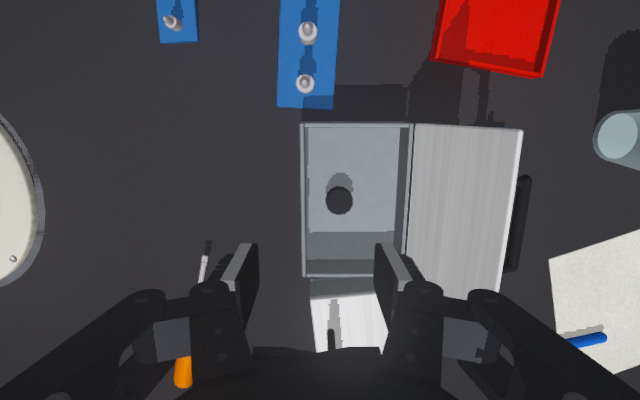

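Tin 1 is open (lid out at (465,210)) and holds only the black foot at (338,200), so it is tin_a. I push its lid shut from behind the bar.

{"method": "play_rows", "body": {
  "steps": [
    [[255,-0.005,0.032,0,0],[255,-0.005,0.033,0,0],[255,-0.005,0.033,0,0],[255,-0.005,0.033,0,0],[255,0,0.033,0,0],[255,0,0.029,0.02,0],[255,0,0,0.04,0],[255,0,0,0.039,0]]
  ]
}}

```text
time_s: 8.4
tcp_pos: [0.6362, -0.0114, 0.0793]
orientation: [0.0, 0.712, 0.702, 0.0]
contact_force: [0.1, -0.7, -1.4]
grip_width: -0.005
grip_force: 0.0
```

{"method": "play_rows", "body": {
  "steps": [
    [[255,0,-0.009,-0.005,0],[255,0,-0.009,-0.007,0],[255,0,-0.01,-0.006,0],[255,0,-0.011,-0.006,0],[255,0,-0.011,-0.004,0],[255,0,-0.011,-0.003,0],[255,0,-0.011,-0.001,0],[255,0,-0.011,0,0]]
  ]
}}

```text
time_s: 9.07
tcp_pos: [0.5508, -0.01, 0.1194]
orientation: [0.003, 0.712, 0.702, 0.003]
contact_force: [-0.0, 0.9, -0.2]
grip_width: -0.002
grip_force: 0.0
```

{"method": "play_rows", "body": {
  "steps": [
    [[255,0,-0.011,0,0],[255,0,-0.011,0,0],[255,0,-0.008,0,0],[255,0,0,-0.02,0],[255,0,0,-0.03,0],[150,0,0,-0.02,0],[150,0,0,0,0],[150,0,0,0,0]]
  ]
}}

```text
time_s: 9.73
tcp_pos: [0.5212, -0.0096, 0.1877]
orientation: [0.002, 0.712, 0.702, 0.002]
contact_force: [0.1, 0.6, 0.1]
grip_width: 0.403
grip_force: 0.0
```

```bash
python3 - <<'E'
from h import *
np.set_printoptions(precision=3,suppress=True)
# tin2: centre(.487,-.181) yaw 4.9; handle at local -.034
c=np.array([.487,-.181]);a=np.radians(4.9);u=np.array([np.cos(a),np.sin(a)])
print(c-.034*u,c+.052*u)
to([*(c-.034*u),.18],4.9)
p=grab("wrist","w4.png");s=grab("side");t=grab("top")
for q in(p,s,t):
    for d in manip.pinpoint(q,"lid_a_handle")[:4]: print(d,at(q,*d["point"],.081))
E
```

```text
[ 0.453 -0.184] [ 0.539 -0.177]
tcp [ 0.521 -0.01   0.188] yaw -0.81 shift [-0.175 -0.066  0.007] turn -5.71 t 9.7 w 0.403 F [0.1 0.6 0.1]
{'point': [197.2, 415.6], 'p': 0.67} [ 0.606 -0.014  0.081]
{'point': [197.4, 348.7], 'p': 0.87} [0.64  0.009 0.081]
```

View pics/w4.png

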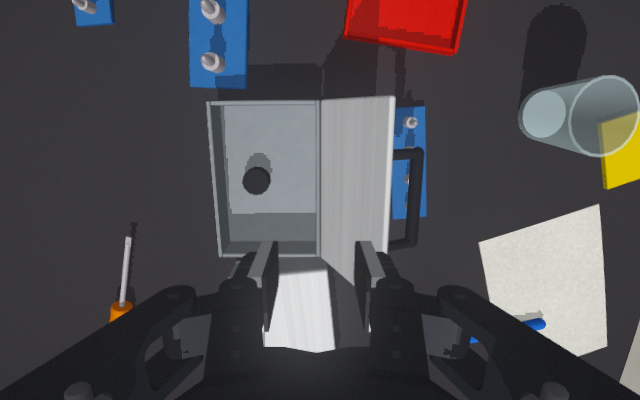

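The lid stands open still at (360,180); the finger passed over the bar at (415,195). I repeat lower, rising only after contact.

{"method": "play_rows", "body": {
  "steps": [
    [[255,0,0.029,0,0],[255,0,0.029,0,0],[255,0,0.029,0,0],[255,0,0.028,0.03,0],[255,0,0,0.04,0],[255,0,0,0.04,0],[255,0,-0.009,0,0],[255,0,-0.009,0,0]]
  ]
}}

```text
time_s: 10.7
tcp_pos: [0.615, -0.0109, 0.069]
orientation: [-0.003, 0.712, 0.702, -0.003]
contact_force: [1.0, 0.0, 0.9]
grip_width: 0.0
grip_force: 1.1
```

{"method": "play_rows", "body": {
  "steps": [
    [[255,0,-0.009,-0.003,0],[255,0,-0.009,-0.006,0],[255,0,-0.009,-0.006,0],[255,0,-0.01,-0.006,0],[255,0,-0.01,-0.006,0],[255,0,-0.011,-0.004,0],[255,0,-0.011,-0.002,0],[255,0,-0.011,0,0]]
  ]
}}

```text
time_s: 11.37
tcp_pos: [0.5369, -0.0098, 0.1076]
orientation: [0.0, 0.712, 0.702, 0.0]
contact_force: [0.7, -0.6, 7.8]
grip_width: 0.002
grip_force: 4.2
```

{"method": "play_rows", "body": {
  "steps": [
    [[255,0,-0.011,0,0],[255,0,-0.011,0,0],[255,0,-0.011,0,0],[255,0,0,0,0],[255,0,0,-0.03,0],[150,0,0,-0.03,0],[150,0,0,-0.02,0],[150,0,0,0,0]]
  ]
}}

```text
time_s: 12.03
tcp_pos: [0.5058, -0.0093, 0.1911]
orientation: [0.002, 0.712, 0.702, 0.002]
contact_force: [0.7, -0.2, 1.3]
grip_width: 0.404
grip_force: 0.0
```

```bash
python3 - <<'E'
from h import *
np.set_printoptions(precision=3,suppress=True)
to([.453,-.184,.18],4.9)
p=grab("wrist","w5.png");s=grab("side")
for q in(p,s):
    for d in manip.pinpoint(q,"lid_a_handle")[:4]: print(d,at(q,*d["point"],.081))
E
```

```text
tcp [ 0.506 -0.009  0.191] yaw -0.81 shift [-0.175 -0.05   0.011] turn -5.71 t 12.0 w 0.404 F [ 0.7 -0.2  1.3]
{'point': [205.2, 258.4], 'p': 0.97} [ 0.456 -0.02   0.081]
{'point': [112.6, 555.3], 'p': 0.43} [0.706 0.057 0.081]
{'point': [211.5, 313.6], 'p': 0.81} [0.496 0.022 0.081]
```

{"method": "play_rows", "body": {
  "steps": [
    [[150,-0.03,-0.009,0,0],[150,-0.03,-0.009,0,0],[150,-0.03,-0.009,0,0],[150,-0.03,-0.009,0,0],[150,-0.03,-0.008,0,0],[150,-0.023,-0.008,0,0],[150,0,0,0,-5.7],[150,0,0,0,0]]
  ],
  "squeeze": 60
}}

```text
time_s: 12.9
tcp_pos: [0.449, -0.1826, 0.1854]
orientation: [-0.001, 0.676, 0.737, -0.0]
contact_force: [-0.1, 0.7, 0.1]
grip_width: 0.412
grip_force: 0.0
```

{"method": "play_rows", "body": {
  "steps": [
    [[150,0,0,0,0],[150,0,0,0,0],[150,0,0,0,0],[150,0,0,0,0],[150,0,0,0,0],[150,0,0,0,0],[150,0,0,0,0],[150,0,0,0,0]]
  ]
}}

```text
time_s: 13.57
tcp_pos: [0.45, -0.1815, 0.1868]
orientation: [0.0, 0.676, 0.737, 0.0]
contact_force: [0.4, -0.7, -0.3]
grip_width: 0.41
grip_force: 0.0
```

```bash
python3 - <<'E'
from h import *
np.set_printoptions(precision=3,suppress=True)
p=grab("wrist");s=grab("side");t=grab("top","t6.png",crop=(230,150,510,320),scale=2.5)
for q in(p,s,t):
    for d in manip.pinpoint(q,"lid_a_handle")[:4]: print(d,at(q,*d["point"],.081))
to([.453,-.184,.057],4.9)
E
```

```text
{'point': [223.7, 308.1], 'p': 0.71} [ 0.437 -0.019  0.081]
tcp [ 0.45  -0.182  0.187] yaw 4.89 shift [-0.003  0.003  0.13 ] turn -0.01 t 13.9 w 0.412 F [-0.1  0.6  0.1]
```

View pics/t6.png

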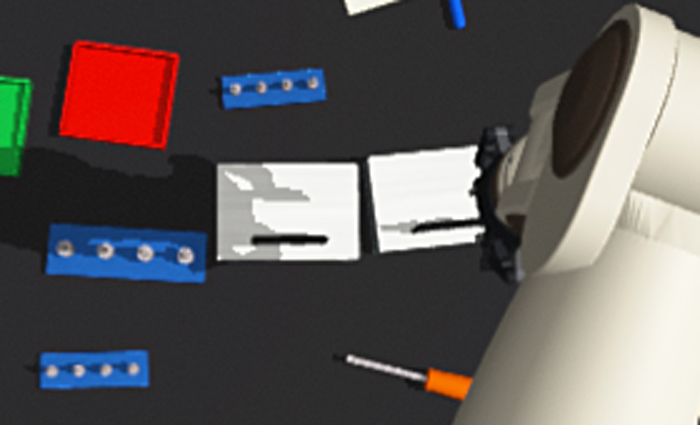

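Tin 1's lid is flat again (crop (288,210), handle in place). Now tin 2 gets the same opening.

{"method": "play_rows", "body": {
  "steps": [
    [[150,-0.002,0.003,0.04,0],[180,0,0,0.04,0],[190,0,0,0.035,0],[190,0,0,0.015,0],[255,0,0,0,0],[255,0,0,0,0],[255,0,0,0,0],[255,0,0,0,0]]
  ]
}}

```text
time_s: 14.53
tcp_pos: [0.4551, -0.1821, 0.0574]
orientation: [0.0, 0.676, 0.737, 0.002]
contact_force: [12.1, 6.8, -12.1]
grip_width: 0.081
grip_force: 58.2
```

{"method": "play_rows", "body": {
  "steps": [
    [[255,0,0,0,0],[255,0,0.003,-0.005,0],[255,0,0.003,-0.005,0],[255,0,0.0035,-0.005,0]]
  ]
}}

```text
time_s: 14.87
tcp_pos: [0.4646, -0.1814, 0.0723]
orientation: [0.0, 0.676, 0.737, 0.002]
contact_force: [15.7, 8.8, -15.7]
grip_width: 0.086
grip_force: 58.4
```

{"method": "play_rows", "body": {
  "steps": [
    [[255,0,0.0062,-0.0058,0],[255,0,0.0062,-0.0058,0],[255,0,0.0062,-0.0055,0],[255,0,0.0104,-0.0058,0],[255,0,0.0104,-0.0058,0],[255,0,0.0114,-0.003,0],[255,0,0.0115,-0.003,0]]
  ]
}}

```text
time_s: 15.45
tcp_pos: [0.5267, -0.1779, 0.1128]
orientation: [0.003, 0.676, 0.737, 0.001]
contact_force: [-1.3, -6.2, 15.9]
grip_width: 0.002
grip_force: 6.3
```

{"method": "play_rows", "body": {
  "steps": [
    [[255,0,0.0118,0,0],[255,0,0.0118,0,0],[255,0,0.0115,0.0028,0],[255,0,0.0115,0.0029,0],[255,0,0.0105,0.0056,0],[255,0,0.0104,0.0057,0],[255,0,0.0055,0.0046,0],[255,0,0.0054,0.0046,0]]
  ]
}}

```text
time_s: 16.12
tcp_pos: [0.6097, -0.1708, 0.0871]
orientation: [0.007, 0.676, 0.737, 0.005]
contact_force: [13.5, 3.2, 17.6]
grip_width: 0.003
grip_force: 8.4
```

{"method": "play_rows", "body": {
  "steps": [
    [[185,0,0,0,0],[185,0,0,0,0],[185,0,0,0,0],[185,0,0,-0.03,0],[185,0,0,-0.035,0],[185,0,0,-0.035,0],[100,0.01,-0.04,0,0],[100,0.01,-0.04,0,0]]
  ]
}}

```text
time_s: 16.78
tcp_pos: [0.5236, -0.1584, 0.1825]
orientation: [0.002, 0.676, 0.737, 0.001]
contact_force: [-1.8, 0.7, 0.6]
grip_width: 0.549
grip_force: 0.0
```

{"method": "play_rows", "body": {
  "steps": [
    [[100,0,-0.04,0,0],[100,0,-0.03,0,0],[100,0,0,0,0],[100,0,0,0,0]]
  ]
}}

```text
time_s: 17.12
tcp_pos: [0.4504, -0.1637, 0.1813]
orientation: [0.001, 0.677, 0.736, 0.0]
contact_force: [0.8, -0.5, -0.2]
grip_width: 0.609
grip_force: 0.0
```

```bash
python3 - <<'E'
from h import *
np.set_printoptions(precision=3,suppress=True)
p=grab("wrist","w7.png")
to([0,0,0])
for q,z in(("sleeve_1_mid",.016),("foot_mid",.012),("spacer_mid",.011),("lid_a_handle",.1)):
    for d in manip.pinpoint(p,q)[:5]: print(q,d,at(p,*d["point"],z))
E
```

```text
tcp [ 0.451 -0.164  0.181] yaw 4.84 shift [ 0.201 -0.436  0.18 ] turn None t 17.2 w 0.61 F [ 0.6  0.2 -0.9]
sleeve_1_mid {'point': [243.7, 342.4], 'p': 0.73} [ 0.484 -0.231  0.016]
lid_a_handle {'point': [237.0, 567.8], 'p': 0.61} [ 0.66  -0.177  0.1  ]
```

View pics/w7.png

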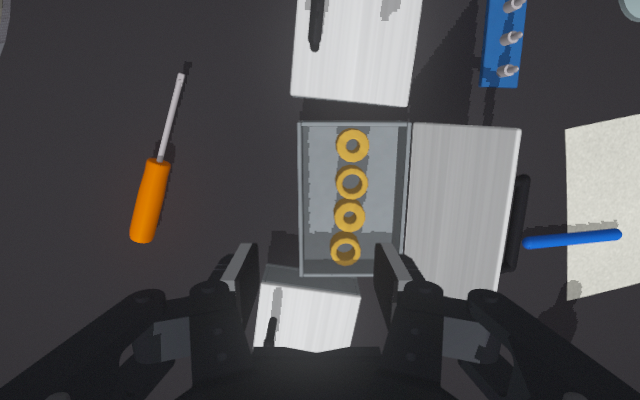

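Tin 2 holds four sleeves at wrist pixels (352,146), (352,183), (349,217) and (345,250), with its lid held open at (465,210). By eye the bores are small, large, small, large.

```bash
cat >> h.py <<'E'
def circ(x,y,z,r=.016,n=60):
    a=np.linspace(0,2*np.pi,n);return np.c_[x+r*np.cos(a),y+r*np.sin(a),np.full(n,z)]
def sleeves(p,z0=.004,amin=120,zs=None):
    "upright brass sleeves with underside z0: [x,y,area bore ratio,px]"
    hsv=cv2.cvtColor(p["frame"],cv2.COLOR_RGB2HSV)
    m=((hsv[...,0]>14)&(hsv[...,0]<32)&(hsv[...,1]>110)&(hsv[...,2]>70)).astype(np.uint8)
    out=[]
    for c in cv2.findContours(m,cv2.RETR_EXTERNAL,cv2.CHAIN_APPROX_NONE)[0]:
        if cv2.contourArea(c)<amin: continue
        h=cv2.convexHull(c);M=cv2.moments(h);g=np.array([M["m10"],M["m01"]])/M["m00"]
        X=at(p,g[1],g[0],z0+.012)[:2]
        for _ in range(8):
            H=cv2.convexHull(np.r_[px(p,circ(*X,z0)),px(p,circ(*X,z0+.024))].astype(np.float32))
            N=cv2.moments(H);k=np.array([N["m10"],N["m01"]])/N["m00"]
            X=X+(at(p,g[1],g[0],z0+.012)-at(p,k[1],k[0],z0+.012))[:2]
        f=np.zeros_like(m);cv2.drawContours(f,[c],-1,1,-1)
        out.append((X[0],X[1],float(1-m[f>0].mean()),M["m00"]/N["m00"],g[0],g[1]))
    return np.array(out)
E
python3 - <<'E'
from h import *
np.set_printoptions(precision=4,suppress=True)
p=grab("wrist");S=sleeves(p);print(S)
to([S[-1][0],S[-1][1],.12],4.9)
E
```

```text
[[  0.4865  -0.1974   0.1411   3.1202 346.8741 215.5116]
 [  0.2791  -0.2012   0.       1.8012 146.6078 201.9084]
 [  0.482   -0.126    0.1197   0.8778 350.6326 145.5178]]
tcp [ 0.4522 -0.1633  0.1799] yaw 4.91 shift [0.0346 0.033  0.0599] turn 0.01 t 17.4 w 0.609 F [0.3 0.3 0.4]
```

```bash
cat >> h.py <<'E'
def tops(p,z=.028,vt=165,amin=80,it=0):
    "centres from bright top annuli at height z: x,y,bore-area share, area ratio, col,row"
    hsv=cv2.cvtColor(p["frame"],cv2.COLOR_RGB2HSV)
    m=((hsv[...,0]>14)&(hsv[...,0]<32)&(hsv[...,1]>110)&(hsv[...,2]>vt)).astype(np.uint8)
    out=[]
    for c in cv2.findContours(m,cv2.RETR_EXTERNAL,cv2.CHAIN_APPROX_NONE)[0]:
        if cv2.contourArea(c)<amin: continue
        h=cv2.convexHull(c);M=cv2.moments(h);g=np.array([M["m10"],M["m01"]])/M["m00"]
        X=at(p,g[1],g[0],z)
        A=cv2.contourArea(px(p,circ(X[0],X[1],z)).astype(np.float32))
        f=np.zeros_like(m);cv2.fillPoly(f,[h],1)
        out.append((X[0],X[1],float(1-m[f>0].mean()),M["m00"]/A,g[0],g[1]))
    return np.array(out)
E
python3 - <<'E'
from h import *
np.set_printoptions(precision=4,suppress=True)
p=grab("wrist")
for v in(140,170,200): print(v);print(tops(p,vt=v))
print(p["frame"][130:160:3,352],p["frame"][205:230:3,349])
E
```

```text
140
[[  0.4864  -0.2337   0.4292   0.8607 343.6835 252.1558]
 [  0.4866  -0.1965   0.1978   0.9119 347.9738 217.843 ]
 [  0.485   -0.1623   0.4028   0.9048 350.278  184.2944]
 [  0.2841  -0.1978   0.0518   2.542  146.2653 202.0626]
 [  0.4817  -0.1256   0.1944   0.9038 351.0465 146.084 ]]
170
[[  0.4863  -0.2325   0.5339   0.7162 343.7047 251.1163]
 [  0.4866  -0.1968   0.2192   0.8655 347.9804 218.0873]
 [  0.4851  -0.1625   0.4578   0.8589 350.3    184.484 ]
 [  0.2829  -0.1983   0.0485   2.2319 145.1447 202.4571]
 [  0.4818  -0.1258   0.2271   0.8781 351.1296 146.2441]]
200
[[  0.487   -0.1977   0.4563   0.6984 348.1953 218.971 ]
 [  0.4862  -0.1635   0.7418   0.646  351.2733 185.541 ]
 [  0.2812  -0.1999   0.0685   1.5587 143.6169 203.8397]
 [  0.4777  -0.1339   0.235    0.2306 345.9553 154.4528]
 [  0.4836  -0.1214   0.3747   0.362  353.5697 141.8263]]
[[166 133  66]
 [204 168  79]
 [202 167  76]
 [199 165  88]
 [103 107 109]
 [103 107 110]
 [103 108 110]
 [113  91  50]
 [189 154  70]
 [202 166  73]] [[200 164  71]
 [206 169  74]
 [201 167  84]
 [103 107 110]
 [107 100  86]
 [112  89  45]
 [111  88  46]
 [195 158  70]
 [202 165  74]]
```

```bash
python3 -c "
from h import *
to([.4822,-.126,.007],4.9)"
```

```text
tcp [ 0.4521 -0.1633  0.1798] yaw 4.92 shift [0.0345 0.0334 0.1728] turn 0.02 t 17.5 w 0.611 F [0.4 0.  0.2]
```

{"method": "play_rows", "body": {
  "steps": [
    [[120,0.0345,0.0335,0,0],[120,0,0,0.04,0],[120,0,0,0.04,0],[120,0,0,0.04,0],[120,0,0,0.03,0],[120,0,0,0.015,0],[120,0,0,0.0075,0],[120,0,0,0,0]]
  ],
  "squeeze": 50
}}

```text
time_s: 18.13
tcp_pos: [0.4771, -0.1307, 0.006]
orientation: [-0.001, 0.676, 0.737, -0.001]
contact_force: [0.3, -0.2, -0.5]
grip_width: 0.533
grip_force: 0.0
```

{"method": "play_rows", "body": {
  "steps": [
    [[255,0,0,0,0],[255,0,0,0,0],[255,0,0,0,0],[255,0,0,0,0],[255,0,0,0,0]]
  ]
}}

```text
time_s: 18.55
tcp_pos: [0.4785, -0.1313, 0.0086]
orientation: [0.001, 0.676, 0.737, 0.0]
contact_force: [-0.6, -0.4, -0.2]
grip_width: -0.001
grip_force: 0.0
```

{"method": "play_rows", "body": {
  "steps": [
    [[255,0,0,-0.02,0],[255,0,0,-0.03,0],[255,0,0,-0.04,0],[255,0,0,-0.04,0]]
  ]
}}

```text
time_s: 18.88
tcp_pos: [0.4773, -0.1309, 0.1391]
orientation: [-0.0, 0.676, 0.737, -0.0]
contact_force: [1.1, 0.2, -0.4]
grip_width: 0.001
grip_force: 0.0
```

```bash
python3 -c "
from h import *
np.set_printoptions(precision=4,suppress=True)
p=grab('wrist','w8.png');o=manip.observe()
to([.43,.1,.12],-4.4)
for z in (.14,.145,.15): print(tops(p,z=z,amin=300))
"
```

```text
tcp [ 0.4801 -0.1317  0.1479] yaw 4.89 shift [ 0.2352 -0.0304  0.0268] turn 9.29 t 18.9 w -0.0 F [-2.8  0.9  6.8]
[[  0.4797  -0.1223   0.4889   0.2924 322.5062 226.7455]
 [  0.3595  -0.1434   0.062    0.8419 101.3046 244.2784]
 [  0.4778  -0.1007   0.2115   0.3168 322.554  186.5824]]
[[  0.4794  -0.1205   0.4889   0.2753 322.5062 226.7455]
 [  0.3628  -0.141    0.062    0.7925 101.3046 244.2784]
 [  0.4776  -0.0996   0.2115   0.2982 322.554  186.5824]]
[[  0.4792  -0.1188   0.4889   0.2586 322.5062 226.7455]
 [  0.3662  -0.1386   0.062    0.7446 101.3046 244.2784]
 [  0.4774  -0.0985   0.2115   0.2802 322.554  186.5824]]
```

View pics/w8.png

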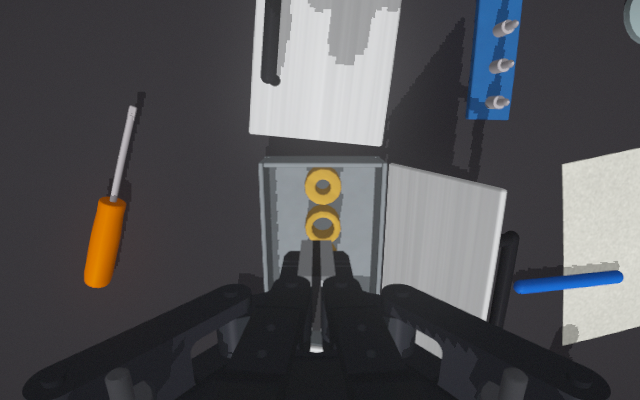

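```bash
python3 -c "
from h import *
np.set_printoptions(precision=4,suppress=True)
p=grab('wrist');t=grab('top');s=grab('side')
to([.43,.1,.12],-4.4)
print(tops(p,vt=140,amin=300));print(tops(t,amin=40,vt=140));print(tops(s,amin=20,vt=140))
for a in (p,t,s):
  for d in manip.pinpoint(a,'sleeve_1_mid')[:5]: print(d,at(a,*d['point'],.016))
o=manip.observe();print(px(t,[o['tcp_pos']]),px(s,[o['tcp_pos']]),px(p,[o['tcp_pos']]))
cv2.imwrite('pics/ts9.png',np.hstack([cv2.resize(t['frame'][150:300,350:470,::-1],(400,500)),cv2.resize(s['frame'][160:310,300:420,::-1],(400,500))]))
"
```

```text
tcp [ 0.4788 -0.1313  0.1392] yaw 4.89 shift [ 0.2347 -0.0289  0.0189] turn 9.29 t 19.1 w 0.002 F [ 0.3  0.2 -1.1]
[[  0.4854  -0.1622   0.4103   0.9086 318.0357 222.7746]
 [  0.2856  -0.1962   0.0559   2.575  102.292  239.7073]
 [  0.482   -0.1254   0.1908   0.9012 317.8877 182.6086]]
[[  0.4821  -0.1263   0.1538   0.8483 386.1124 230.8876]
 [  0.8668   0.0195   0.0515   7.2324 331.1904 100.9926]]
[[ -0.3685   0.0742   0.1111   0.1758   1.4444 365.4583]
 [ -0.3576   0.0975   0.125    0.9245   4.6188 356.4543]
 [ -0.347    0.1185   0.2222   0.9579   7.7816 348.4914]
 [  0.4787  -0.1847   0.3886   6.7683 357.0093 256.4442]
 [  0.8451  -0.0095   0.0645   7.3033 391.5873 192.6346]]
{'point': [280.7, 493.9], 'p': 0.71} [ 0.6695 -0.2139  0.016 ]
{'point': [268.5, 370.7], 'p': 0.65} [ 0.478  -0.2392  0.016 ]
[[394.7352 227.9906]] [[344.2851 217.6799]] [[311.6491 231.9431]]
```

View pics/ts9.png

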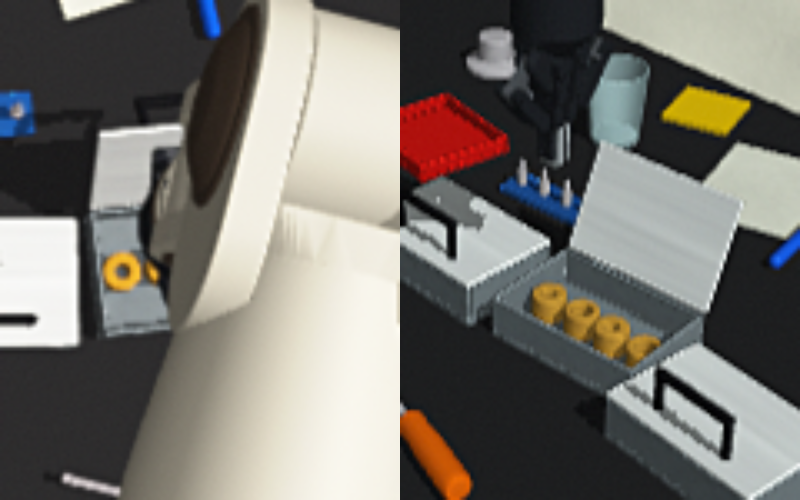

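```bash
python3 -c "
from h import *
np.set_printoptions(precision=4,suppress=True)
s=grab('side');w=grab('wrist');o=manip.observe();print(o['tcp_pos'],o['grip_width'])
T=o['tcp_pos']
for dz in(0,.01,.02,.03): print(dz,px(s,[T+[0,0,dz]]),px(w,[T+[0,0,dz]]))
a=cv2.resize(s['frame'][170:240,310:390,::-1],(480,420),interpolation=cv2.INTER_CUBIC)
b=cv2.resize(w['frame'][200:340,260:370,::-1],(330,420),interpolation=cv2.INTER_CUBIC)
cv2.imwrite('pics/f10.png',np.hstack([a,b]))
"
```

```text
[ 0.4774 -0.1309  0.1365] -0.0016517040369157213
0 [[344.2744 217.6896]] [[316.5688 241.1439]]
0.01 [[344.3461 214.7089]] [[316.5554 248.5232]]
0.02 [[344.4183 211.7044]] [[316.5404 256.7758]]
0.03 [[344.4911 208.6759]] [[316.5235 266.0641]]
```

View pics/f10.png

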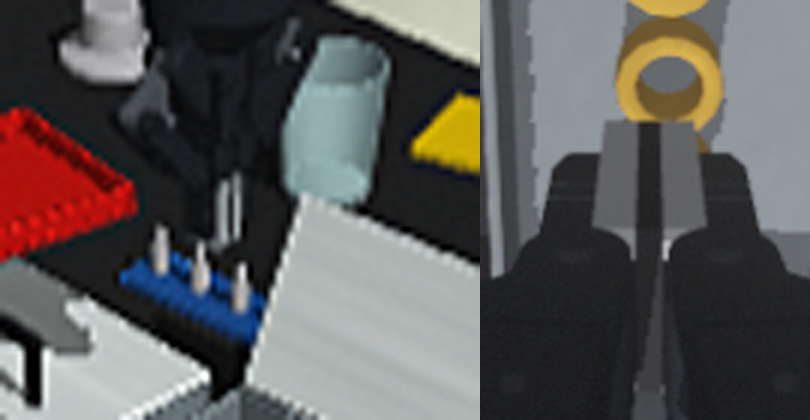

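The side crop shows the shut tips at (218,248), about 20 mm above the reported TCP, so the reach has to be about 20 mm deeper. That also explains the slipping bar. I regrasp lower, in stages.

{"method": "play_rows", "body": {
  "steps": [
    [[120,0.005,0.005,0,0],[120,0,0,0.03,0],[120,0,0,0.04,0],[120,0,0,0.04,0],[120,0,0,0.02,0],[120,0,0,0.008,0],[120,0,0,0,0],[120,0,0,0,0]]
  ]
}}

```text
time_s: 20.0
tcp_pos: [0.4831, -0.1256, 0.0006]
orientation: [0.0, 0.676, 0.737, 0.0]
contact_force: [0.1, -0.2, 0.7]
grip_width: 0.534
grip_force: 0.0
```

{"method": "play_rows", "body": {
  "steps": [
    [[120,0,0,0.005,0],[120,0,0,0.003,0],[120,0,0,0,0],[120,0,0,0,0]]
  ]
}}

```text
time_s: 20.33
tcp_pos: [0.4829, -0.1258, -0.0077]
orientation: [0.0, 0.676, 0.737, 0.0]
contact_force: [0.0, 0.2, -0.7]
grip_width: 0.532
grip_force: 0.0
```

{"method": "play_rows", "body": {
  "steps": [
    [[255,0,0,0,0],[255,0,0,0,0],[255,0,0,0,0],[255,0,0,0,0],[255,0,0,0,0]]
  ]
}}

```text
time_s: 20.75
tcp_pos: [0.4829, -0.1258, -0.0073]
orientation: [0.0, 0.676, 0.737, 0.0]
contact_force: [-1.1, 0.7, 5.2]
grip_width: 0.343
grip_force: 48.9
```

{"method": "play_rows", "body": {
  "steps": [
    [[255,0,0,-0.01,0],[255,0,0,-0.025,0],[255,0,0,-0.035,0],[255,0,0,-0.035,0],[255,0,0,-0.035,0],[255,0,0,-0.02,4.65],[255,0,0,0,4.65],[255,0,0,0,0]]
  ]
}}

```text
time_s: 21.42
tcp_pos: [0.4833, -0.1259, 0.154]
orientation: [0.001, 0.735, 0.678, 0.001]
contact_force: [-0.3, 0.1, -1.1]
grip_width: 0.339
grip_force: 49.6
```

{"method": "play_rows", "body": {
  "steps": [
    [[255,0.02,-0.008,0,0],[255,0.035,-0.008,0,0],[255,0.038,-0.008,0,0],[255,0.038,-0.008,0,0],[255,0.038,-0.008,0,0],[255,0.038,-0.008,0,0],[255,0.038,-0.008,0,0],[255,0.038,-0.008,0,0]]
  ]
}}

```text
time_s: 22.08
tcp_pos: [0.4394, 0.163, 0.1514]
orientation: [-0.0, 0.733, 0.68, -0.0]
contact_force: [1.7, 1.1, -1.2]
grip_width: 0.347
grip_force: 49.6
```

{"method": "play_rows", "body": {
  "steps": [
    [[255,0.038,-0.008,0,0],[255,0.03,-0.008,0,0],[255,0,0,0,0],[255,0,0,0,0],[255,0,0,0,0],[255,0,0,0,0]]
  ]
}}

```text
time_s: 22.58
tcp_pos: [0.4298, 0.2294, 0.1516]
orientation: [0.0, 0.734, 0.679, -0.0]
contact_force: [-0.1, -1.3, -0.8]
grip_width: 0.343
grip_force: 49.6
```

```bash
python3 -c "
from h import *
np.set_printoptions(precision=4,suppress=True)
p=grab('wrist','w11.png')
to([.43,.1,.12],-4.4);o=manip.observe();z=o['tcp_pos'][2]
T=tops(p,z=z+.036,vt=120,amin=300);print(T)
hsv=cv2.cvtColor(p['frame'],cv2.COLOR_RGB2HSV);m=((hsv[...,0]>95)&(hsv[...,0]<130)&(hsv[...,1]>120)&(hsv[...,2]>60)).astype(np.uint8)
print(np.c_[cv2.connectedComponentsWithStats(m)[2]][:6])
for d in manip.pinpoint(p,'gauge')[:3]: print(d,at(p,*d['point'],0))
"
```

```text
tcp [0.4299 0.2293 0.1517] yaw -4.46 shift [-0.1289  0.0101  0.0317] turn -0.06 t 22.6 w 0.346 F [ 0.5  0.1 -0.5]
[[  0.4296   0.2343   0.0375   1.0972 315.8339 261.8983]]
[[     0      0    640    400 247557]
 [   163    155     59    118   3672]
 [   294    154     61     90   3858]
 [   309    257      8      5     27]
 [   331    285     20     36    489]
 [   298    298     19     23    362]]
{'point': [214.3, 195.8], 'p': 0.57} [0.3066 0.2061 0.    ]
{'point': [356.8, 490.6], 'p': 0.54} [ 0.6166  0.0074 -0.    ]
```

View pics/w11.png

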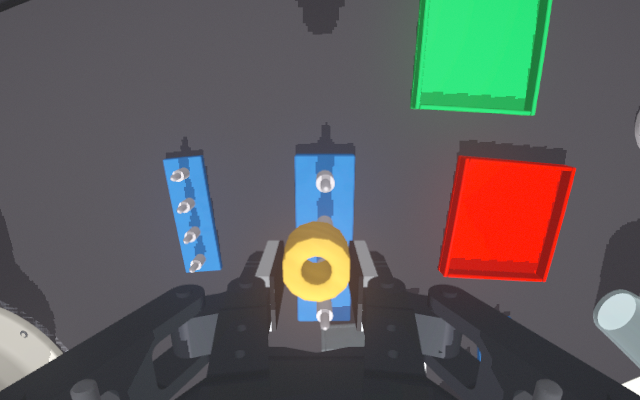

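The wrist view shows the held sleeve at (316,262), the gauge's +66 pin at (325,182), green tray around (480,55) and red around (508,218). I step back so three pins are in clear view.

{"method": "play_rows", "body": {
  "steps": [
    [[255,-0.03,0,0,0],[255,-0.04,0,0,0],[255,0,0,0,0],[255,0,0,0,0],[255,0,0,0,0],[255,0,0,0,0]]
  ]
}}

```text
time_s: 23.18
tcp_pos: [0.4246, 0.1608, 0.1519]
orientation: [-0.0, 0.734, 0.679, 0.0]
contact_force: [0.0, 0.9, -0.8]
grip_width: 0.342
grip_force: 49.7
```

```bash
cat >> h.py <<'E'
def hullpx(p,x,y,z0,z1,r0,r1=None):
    return cv2.convexHull(np.r_[px(p,circ(x,y,z0,r0)),px(p,circ(x,y,z1,r1 or r0))].astype(np.float32))
def pinmask(p,x,y,ss=4):
    m=np.zeros((400*ss,640*ss),np.uint8)
    for h in (hullpx(p,x,y,.012,.034,.008),hullpx(p,x,y,.034,.0505,.0045),hullpx(p,x,y,.0505,.054,.0045,.0025)):
        cv2.fillConvexPoly(m,np.round((h+.5)*ss).astype(int),1)
    return m
def cen(m,ss=1):
    M=cv2.moments(m,True);return np.array([M["m10"],M["m01"]])/M["m00"]/ss-(.5 if ss>1 else 0)
def pin(p,x,y,win=11):
    "refine pin xy from the pale pixels round the predicted pin"
    hsv=cv2.cvtColor(p["frame"],cv2.COLOR_RGB2HSV)
    pale=((hsv[...,1]<90)&(hsv[...,2]>75)).astype(np.uint8)
    X=np.array([x,y])
    for _ in range(8):
        mm=pinmask(p,*X);k=cen(mm,4)
        near=cv2.dilate(cv2.resize(mm,(640,400),interpolation=cv2.INTER_AREA),np.ones((win,win)))
        g=cen(pale*near);a=(pale*near).sum()/(mm.sum()/16)
        X=X+(at(p,g[1],g[0],.034)-at(p,k[1],k[0],.034))[:2]
    return X,a,g
E
python3 -c "
from h import *
np.set_printoptions(precision=4,suppress=True)
p=grab('wrist','w12.png')
to([.43,.1,.12],-4.4);z=manip.observe()['tcp_pos'][2]
a=np.radians(-4.4)
for l in(.066,.022,-.022):
    print(l,pin(p,.4329-l*np.sin(a),.1677+l*np.cos(a)))
print(sleeves(p,z0=z+.0117,amin=500))
"
```

```text
tcp [0.4245 0.161  0.1518] yaw -4.39 shift [-0.0604  0.0102  0.0318] turn 0.01 t 23.2 w 0.345 F [ 0.3  0.1 -1.7]
0.066 (array([0.4374, 0.2352]), np.float64(1.0568692593316396), array([325.284 , 100.8639]))
0.022 (array([0.4341, 0.1913]), np.float64(1.0168970814132103), array([324.8218, 153.4532]))
-0.022 (array([0.4308, 0.1475]), np.float64(0.9930093776641091), array([324.5742, 202.0385]))
[[  0.424    0.1611   0.0232   0.8924 315.8395 262.0373]]
```

View pics/w12.png

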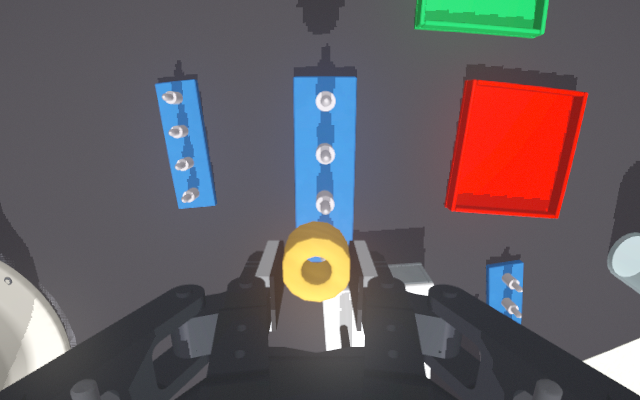

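Three pins show clearly at (325,101), (325,153) and (325,202), and they fit at 44.0 mm spacing. The held sleeve centres on the TCP. First sleeve goes to the +66 pin.

{"method": "play_rows", "body": {
  "steps": [
    [[255,0.025,0.004,0,0],[255,0.03,0.0037,0,0],[255,0.02,0,0,0],[255,0,0,0.03,0],[255,0,0,0.03,0],[255,0,0,0.03,0],[255,0,0,0.01,0],[255,0,0,0,0]]
  ]
}}

```text
time_s: 23.9
tcp_pos: [0.4361, 0.2345, 0.0491]
orientation: [-0.001, 0.733, 0.68, -0.002]
contact_force: [-0.9, -0.1, -0.9]
grip_width: 0.345
grip_force: 49.7
```

```bash
python3 -c "
from h import *
to([.4379,.2352,.03],-4.4)"
```

```text
tcp [0.4361 0.2345 0.0491] yaw -4.35 shift [0.0008 0.0019 0.0191] turn 0.05 t 23.9 w 0.345 F [-0.9 -0.1 -0.9]
```

{"method": "play_rows", "body": {
  "steps": [
    [[255,0.0005,0.0015,0,0],[255,0,0,0,0],[255,0,0,0.006,0],[255,0,0,0.006,0],[255,0,0,0.006,0],[255,0,0,0.006,0],[255,0,0,0,0]]
  ]
}}

```text
time_s: 24.48
tcp_pos: [0.4386, 0.2347, 0.0263]
orientation: [-0.0, 0.734, 0.679, -0.001]
contact_force: [-0.2, -0.0, -1.6]
grip_width: 0.341
grip_force: 49.7
```

{"method": "play_rows", "body": {
  "steps": [
    [[255,0,0,0.002,0],[255,0,0,0.002,0],[255,0,0,0,0]]
  ]
}}

```text
time_s: 24.73
tcp_pos: [0.4393, 0.2351, 0.0235]
orientation: [-0.0, 0.734, 0.679, -0.0]
contact_force: [-1.3, -0.5, -1.1]
grip_width: 0.343
grip_force: 49.7
```

```bash
python3 -c "
from h import *
to([.4379,.2352,.03],-4.4)"
```

```text
tcp [0.4393 0.2351 0.0235] yaw -4.41 shift [-0.     -0.0014 -0.0065] turn -0.01 t 24.7 w 0.343 F [-1.3 -0.5 -1.1]
```

{"method": "play_rows", "body": {
  "steps": [
    [[255,0,-0.0013,0,0],[255,0,0,0.002,0],[255,0,0,0.002,0],[255,0,0,0.001,0],[255,0,0,0,0],[255,0,0,0,0]]
  ]
}}

```text
time_s: 25.23
tcp_pos: [0.4386, 0.2361, 0.0222]
orientation: [-0.0, 0.734, 0.679, 0.002]
contact_force: [-9.3, -2.7, 26.4]
grip_width: 0.345
grip_force: 52.4
```

```bash
python3 -c "
from h import *
to([.4379,.2352,.03],-4.4)"
```

```text
tcp [0.4386 0.2361 0.0222] yaw -4.39 shift [-0.0009 -0.0006 -0.0078] turn 0.01 t 25.2 w 0.345 F [-9.3 -2.7 26.4]
```

It stops at the step height with 26 N, as the small bore suggests. I let go and fetch the second one.

{"method": "play_rows", "body": {
  "steps": [
    [[255,0,0,-0.004,0],[120,0,0,0,0],[120,0,0,0,0],[120,0,0,0,0],[120,0,0,-0.02,0],[120,0,0,-0.035,0],[120,0,0,-0.04,-4.65],[120,0,0,-0.035,-4.65]]
  ]
}}

```text
time_s: 25.9
tcp_pos: [0.4377, 0.2351, 0.1542]
orientation: [-0.0, 0.675, 0.738, -0.0]
contact_force: [0.5, -0.0, 0.2]
grip_width: 0.532
grip_force: 0.0
```

{"method": "play_rows", "body": {
  "steps": [
    [[120,-0.036,0.001,0,0],[120,-0.038,0.001,0,0],[120,-0.038,0.001,0,0],[120,-0.038,0.001,0,0],[120,-0.038,0.001,0,0],[120,-0.038,0.001,0,0],[120,-0.038,0.001,0,0],[120,-0.038,0.001,0,0]]
  ]
}}

```text
time_s: 26.57
tcp_pos: [0.4715, -0.0668, 0.1524]
orientation: [-0.0, 0.676, 0.737, -0.0]
contact_force: [1.0, 0.3, 0.3]
grip_width: 0.531
grip_force: 0.0
```

{"method": "play_rows", "body": {
  "steps": [
    [[120,-0.038,0.001,0,0],[120,-0.038,0.001,0,0],[120,-0.022,0.001,0,0],[120,0,0,0,0],[120,0,0,0,0],[120,0,0,0,0]]
  ]
}}

```text
time_s: 27.07
tcp_pos: [0.4829, -0.162, 0.1523]
orientation: [-0.0, 0.676, 0.737, -0.0]
contact_force: [0.2, -0.2, -0.1]
grip_width: 0.53
grip_force: 0.0
```

```bash
python3 -c "
from h import *
np.set_printoptions(precision=4,suppress=True)
p=grab('wrist');s=grab('side')
print(tops(p,vt=140,amin=300));print(sleeves(s,z0=.034,amin=20))
to([.4852,-.1623,-.008],4.9)"
```

```text
[[  0.4866  -0.2336   0.4306   0.8742 313.8441 262.6471]
 [  0.4869  -0.1965   0.2002   0.9102 317.5274 225.792 ]
 [  0.4854  -0.1623   0.3974   0.9059 319.135  189.4047]
 [  0.2858  -0.1977   0.048    2.5645 102.1487 208.6687]]
[[ -0.3524   0.0825   0.       1.2684   5.7984 353.6047]
 [  0.4617  -0.219    0.0035   2.1376 361.9696 259.2996]
 [  0.4406   0.2347   0.       0.7834 260.0897 202.1517]
 [  0.8174  -0.029    0.       2.9871 391.2044 192.7721]]
tcp [ 0.4831 -0.1614  0.1527] yaw 4.96 shift [-0.0011  0.002   0.1607] turn 0.06 t 27.2 w 0.528 F [0.7 0.6 0.3]
```

{"method": "play_rows", "body": {
  "steps": [
    [[120,-0.001,0.002,0.035,0],[120,0,0,0.04,0],[120,0,0,0.04,0],[120,0,0,0.03,0],[120,0,0,0.012,0],[120,0,0,0.0035,0],[120,0,0,0,0],[120,0,0,0,0]]
  ]
}}

```text
time_s: 27.83
tcp_pos: [0.4865, -0.1632, -0.0056]
orientation: [0.001, 0.676, 0.737, 0.001]
contact_force: [-0.3, 0.2, 0.1]
grip_width: 0.527
grip_force: 0.0
```

{"method": "play_rows", "body": {
  "steps": [
    [[255,0,0,0,0],[255,0,0,0,0],[255,0,0,0,0],[255,0,0,0,0],[255,0,0,-0.01,0],[255,0,0,-0.025,0],[255,0,0,-0.035,0],[255,0,0,-0.04,0]]
  ]
}}

```text
time_s: 28.5
tcp_pos: [0.4843, -0.1629, 0.1036]
orientation: [-0.001, 0.676, 0.737, -0.0]
contact_force: [1.1, -0.1, -0.6]
grip_width: 0.341
grip_force: 49.5
```

{"method": "play_rows", "body": {
  "steps": [
    [[255,0,0,-0.03,4.65],[255,0,0,-0.01,4.65],[255,0.02,-0.004,0,0],[255,0.035,-0.008,0,0],[255,0.038,-0.009,0,0],[255,0.038,-0.009,0,0],[255,0.038,-0.009,0,0],[255,0.038,-0.009,0,0]]
  ]
}}

```text
time_s: 29.17
tcp_pos: [0.4529, 0.0484, 0.1439]
orientation: [0.001, 0.734, 0.679, 0.001]
contact_force: [0.8, 0.9, -1.1]
grip_width: 0.34
grip_force: 49.6
```

{"method": "play_rows", "body": {
  "steps": [
    [[255,0.038,-0.008,0,0],[255,0.038,-0.008,0,0],[255,0.035,-0.008,0,0],[255,0.02,-0.004,0,0],[255,0.01,-0.002,0,0],[255,0,0,0,0],[255,0,0,0,0],[255,0,0,0,0]]
  ]
}}

```text
time_s: 29.83
tcp_pos: [0.4345, 0.1889, 0.1428]
orientation: [0.0, 0.734, 0.679, 0.0]
contact_force: [0.7, 1.0, -1.4]
grip_width: 0.338
grip_force: 49.6
```

```bash
python3 -c "
from h import *
np.set_printoptions(precision=4,suppress=True)
p=grab('wrist')
to([.4341,.1913,.05],-4.4);o=manip.observe();T=o['tcp_pos']
S=sleeves(p,z0=T[2]+.0117,amin=500);print(S)
to([.4341+T[0]-S[-1][0],.1913+T[1]-S[-1][1],.05],-4.4)
"
```

```text
tcp [0.4345 0.1887 0.1427] yaw -4.49 shift [ 0.0026 -0.0007  0.0927] turn -0.09 t 29.9 w 0.335 F [ 0.5  0.1 -1.8]
[[  0.4341   0.1911   0.1217   0.8662 316.0989 258.2099]
 [  0.4385   0.2453   0.1559   0.2441 316.6309 138.39  ]]
tcp [0.4345 0.1887 0.1427] yaw -4.49 shift [-0.0542 -0.0002  0.0927] turn -0.09 t 29.9 w 0.335 F [ 0.5  0.1 -1.8]
```

{"method": "play_rows", "body": {
  "steps": [
    [[255,0.0007,0,0.035,0],[255,0,0,0.035,0],[255,0,0,0.025,0],[255,0,0,0.008,0],[255,0,0,0.006,0],[255,0,0,0.006,0],[255,0,0,0,0],[255,0,0,0,0]]
  ]
}}

```text
time_s: 30.55
tcp_pos: [0.435, 0.1906, 0.0285]
orientation: [0.0, 0.734, 0.679, 0.001]
contact_force: [1.0, 0.2, -1.2]
grip_width: 0.342
grip_force: 49.6
```

```bash
python3 -c "
from h import *
to([.4345,.1894,.024],-4.4)"
```

```text
tcp [0.435  0.1906 0.0285] yaw -4.43 shift [-0.0013 -0.0004  0.0045] turn -0.03 t 30.6 w 0.342 F [ 1.   0.2 -1.2]
```

{"method": "play_rows", "body": {
  "steps": [
    [[255,-0.001,-0.0004,0,0],[255,0,0,0.003,0],[255,0,0,0.002,0],[255,0,0,0.002,0],[255,0,0,0.002,0],[255,0,0,0.001,0],[255,0,0,0,0]]
  ]
}}

```text
time_s: 31.13
tcp_pos: [0.4335, 0.1895, 0.0169]
orientation: [-0.0, 0.734, 0.679, -0.0]
contact_force: [0.2, -0.0, -0.7]
grip_width: 0.342
grip_force: 49.6
```

Past the step with no force, so this one fits. I go on down, release, then fetch the third.

{"method": "play_rows", "body": {
  "steps": [
    [[255,0,0,0.004,0],[255,0,0,0.004,0],[255,0,0,0.004,0],[255,0,0,0.002,0],[255,0,0,0,0],[120,0,0,0,0],[120,0,0,0,0],[120,0,0,0,0]]
  ]
}}

```text
time_s: 31.8
tcp_pos: [0.4338, 0.1896, 0.0033]
orientation: [0.0, 0.734, 0.679, 0.0]
contact_force: [-0.4, 0.7, 0.3]
grip_width: 0.534
grip_force: 0.0
```

{"method": "play_rows", "body": {
  "steps": [
    [[120,0,0,-0.025,0],[120,0,0,-0.035,0],[120,0,0,-0.04,0],[120,0,0,-0.04,-4.65],[120,0,0,-0.01,-4.65],[120,-0.02,0.001,0,0],[120,-0.035,0.002,0,0],[120,-0.038,0.002,0,0]]
  ]
}}

```text
time_s: 32.47
tcp_pos: [0.4468, 0.0972, 0.1536]
orientation: [0.0, 0.675, 0.738, 0.0]
contact_force: [0.7, 0.2, -0.7]
grip_width: 0.533
grip_force: 0.0
```

{"method": "play_rows", "body": {
  "steps": [
    [[120,-0.038,0.002,0,0],[120,-0.038,0.002,0,0],[120,-0.038,0.002,0,0],[120,-0.038,0.002,0,0],[120,-0.038,0.002,0,0],[120,-0.038,0.002,0,0],[120,-0.035,0.002,0,0],[120,-0.025,0.001,0,0]]
  ]
}}

```text
time_s: 33.13
tcp_pos: [0.4862, -0.1913, 0.1531]
orientation: [0.0, 0.677, 0.736, -0.0]
contact_force: [0.8, 1.1, 0.1]
grip_width: 0.527
grip_force: 0.0
```

{"method": "play_rows", "body": {
  "steps": [
    [[120,0,0,0,0],[120,0,0,0,0],[120,0,0,0,0],[120,0,0,0,0]]
  ]
}}

```text
time_s: 33.47
tcp_pos: [0.4862, -0.1874, 0.1534]
orientation: [-0.0, 0.676, 0.737, 0.0]
contact_force: [0.5, -0.5, 0.4]
grip_width: 0.529
grip_force: 0.0
```

```bash
python3 -c "
from h import *
np.set_printoptions(precision=4,suppress=True)
p=grab('wrist');s=grab('side')
print(tops(p,vt=140,amin=300));print(sleeves(s,z0=.012,amin=20))
to([.4868,-.1965,-.008],4.9)"
```

```text
[[  0.4867  -0.2338   0.4349   0.8758 312.4918 236.9906]
 [  0.4869  -0.1966   0.1923   0.9035 316.2175 198.4491]
 [  0.2859  -0.1985   0.0453   2.578   97.2613 182.0726]]
[[ -0.3538   0.1099   0.       1.3411   5.7984 353.6047]
 [  0.4844  -0.2168   0.       1.3451 366.4822 261.7388]
 [  0.4362   0.1894   0.       0.7798 267.4564 213.1991]
 [  0.4615   0.2664   0.       0.8283 260.0897 202.1517]
 [  0.8491  -0.0047   0.       3.1583 391.2044 192.7721]]
tcp [ 0.4863 -0.1874  0.1535] yaw 4.97 shift [-0.0091 -0.0003  0.1615] turn 0.07 t 33.6 w 0.529 F [-0.4 -0.5 -1. ]
```

{"method": "play_rows", "body": {
  "steps": [
    [[120,-0.009,0,0.03,0],[120,0,0,0.04,0],[120,0,0,0.04,0],[120,0,0,0.03,0],[120,0,0,0.015,0],[120,0,0,0.006,0],[120,0,0,0,0],[120,0,0,0,0]]
  ]
}}

```text
time_s: 34.23
tcp_pos: [0.4876, -0.1971, -0.0066]
orientation: [0.001, 0.676, 0.737, 0.0]
contact_force: [0.3, -0.3, 0.3]
grip_width: 0.527
grip_force: 0.0
```

{"method": "play_rows", "body": {
  "steps": [
    [[255,0,0,0,0],[255,0,0,0,0],[255,0,0,0,0],[255,0,0,0,0],[255,0,0,-0.01,0],[255,0,0,-0.025,0],[255,0,0,-0.035,0],[255,0,0,-0.04,0]]
  ]
}}

```text
time_s: 34.9
tcp_pos: [0.4861, -0.197, 0.1036]
orientation: [-0.001, 0.676, 0.737, -0.0]
contact_force: [0.7, 0.2, -1.8]
grip_width: 0.339
grip_force: 49.5
```

{"method": "play_rows", "body": {
  "steps": [
    [[255,0,0,-0.03,4.65],[255,0,0,-0.01,4.65],[255,0.02,-0.005,0,0],[255,0.035,-0.008,0,0],[255,0.038,-0.009,0,0],[255,0.038,-0.009,0,0],[255,0.038,-0.009,0,0],[255,0.038,-0.009,0,0]]
  ]
}}

```text
time_s: 35.57
tcp_pos: [0.4537, 0.0144, 0.144]
orientation: [0.001, 0.734, 0.679, 0.001]
contact_force: [0.8, 0.2, -0.6]
grip_width: 0.34
grip_force: 49.5
```

{"method": "play_rows", "body": {
  "steps": [
    [[255,0.038,-0.009,0,0],[255,0.038,-0.009,0,0],[255,0.033,-0.009,0,0],[255,0.018,-0.004,0,0],[255,0.005,-0.002,0,0],[255,0,0,0,0],[255,0,0,0,0],[255,0,0,0,0]]
  ]
}}

```text
time_s: 36.23
tcp_pos: [0.4316, 0.146, 0.1428]
orientation: [0.0, 0.734, 0.679, 0.0]
contact_force: [-0.1, -0.3, -1.0]
grip_width: 0.339
grip_force: 49.5
```

```bash
cat >> h.py <<'E'
def held(pinxy):
    p=grab('wrist');T=manip.observe()['tcp_pos']
    S=sleeves(p,z0=T[2]+.0117,amin=500);S=S[np.argmin(np.hypot(S[:,0]-T[0],S[:,1]-T[1]))]
    print('held offset',S[:2]-T[:2],S)
    to([pinxy[0]+T[0]-S[0],pinxy[1]+T[1]-S[1],.028],-4.4)
E
python3 -c "
from h import *
held([.4308,.1475])"
```

```text
held offset [-0.00047222  0.00183433] [4.31105141e-01 1.47702267e-01 1.67092133e-02 8.62084429e-01
 3.15894962e+02 2.59245338e+02]
tcp [0.4316 0.1459 0.1426] yaw -4.5 shift [-0.0002 -0.0003  0.1146] turn -0.1 t 36.3 w 0.345 F [ 0.3  0.1 -0.3]
```

{"method": "play_rows", "body": {
  "steps": [
    [[255,0,0,0.035,0],[255,0,0,0.035,0],[255,0,0,0.025,0],[255,0,0,0.008,0],[255,0,0,0.006,0],[255,0,0,0.006,0],[255,0,0,0,0],[255,0,0,0,0]]
  ]
}}

```text
time_s: 36.95
tcp_pos: [0.4319, 0.147, 0.0284]
orientation: [0.0, 0.734, 0.679, 0.001]
contact_force: [0.3, -0.1, -0.8]
grip_width: 0.339
grip_force: 49.6
```

```bash
python3 -c "
from h import *
to([.4313,.1457,.021],-4.4)"
```

```text
tcp [0.4319 0.147  0.0284] yaw -4.43 shift [-0.0014 -0.0005  0.0074] turn -0.03 t 37.0 w 0.339 F [ 0.3 -0.1 -0.8]
```

{"method": "play_rows", "body": {
  "steps": [
    [[255,-0.001,-0.0005,0,0],[255,0,0,0.003,0],[255,0,0,0.002,0],[255,0,0,0.001,0],[255,0,0,0.001,0],[255,0,0,0.001,0],[255,0,0,0,0]]
  ]
}}

```text
time_s: 37.53
tcp_pos: [0.4319, 0.1464, 0.0239]
orientation: [0.001, 0.734, 0.679, 0.002]
contact_force: [-12.5, -4.4, 37.6]
grip_width: 0.339
grip_force: 53.9
```

It sits on the step (37 N at step height, and a small bore by sight). I release and fetch the fourth.

{"method": "play_rows", "body": {
  "steps": [
    [[255,0,0,-0.004,0],[120,0,0,0,0],[120,0,0,0,0],[120,0,0,0,0],[120,0,0,-0.02,0],[120,0,0,-0.035,0],[120,0,0,-0.04,-4.65],[120,0,0,-0.035,-4.65]]
  ]
}}

```text
time_s: 38.2
tcp_pos: [0.4302, 0.1459, 0.1546]
orientation: [-0.0, 0.675, 0.738, -0.0]
contact_force: [0.2, 0.1, 0.2]
grip_width: 0.532
grip_force: 0.0
```

{"method": "play_rows", "body": {
  "steps": [
    [[120,-0.02,0.001,0,0],[120,-0.035,0.002,0,0],[120,-0.038,0.002,0,0],[120,-0.038,0.002,0,0],[120,-0.038,0.002,0,0],[120,-0.038,0.002,0,0],[120,-0.038,0.002,0,0],[120,-0.038,0.002,0,0]]
  ]
}}

```text
time_s: 38.87
tcp_pos: [0.4695, -0.1366, 0.1528]
orientation: [-0.0, 0.676, 0.737, -0.0]
contact_force: [1.1, 0.8, -0.5]
grip_width: 0.529
grip_force: 0.0
```

{"method": "play_rows", "body": {
  "steps": [
    [[120,-0.038,0.002,0,0],[120,-0.035,0.002,0,0],[120,-0.02,0.001,0,0],[120,-0.008,0,0,0],[120,0,0,0,0],[120,0,0,0,0],[120,0,0,0,0]]
  ]
}}

```text
time_s: 39.45
tcp_pos: [0.4833, -0.2337, 0.1532]
orientation: [-0.0, 0.676, 0.737, 0.0]
contact_force: [0.4, -0.3, 0.9]
grip_width: 0.528
grip_force: 0.0
```

```bash
python3 -c "
from h import *
np.set_printoptions(precision=4,suppress=True)
p=grab('wrist');s=grab('side')
print(tops(p,vt=140,amin=300));print(sleeves(s,z0=.034,amin=20))
to([.4867,-.2338,-.008],4.9)"
```

```text
[[  0.4867  -0.2341   0.427    0.8846 320.1265 189.3276]
 [  0.2859  -0.1999   0.0476   2.5824  96.8513 132.7331]]
[[ -0.3524   0.0825   0.       1.2684   5.7984 353.6047]
 [  0.4658  -0.252    0.       0.3738 371.7034 264.0306]
 [  0.4252   0.1523   0.       1.4628 271.1401 213.0565]
 [  0.4394   0.2332   0.       0.7385 260.0706 202.4185]
 [  0.8245  -0.0443   0.       1.6138 395.8626 193.6476]]
tcp [ 0.4835 -0.2336  0.1535] yaw 4.98 shift [-0.0004  0.0032  0.1615] turn 0.08 t 39.5 w 0.529 F [-0.3  0.  -0.9]
```

{"method": "play_rows", "body": {
  "steps": [
    [[120,0,0.0032,0.03,0],[120,0,0,0.04,0],[120,0,0,0.04,0],[120,0,0,0.03,0],[120,0,0,0.015,0],[120,0,0,0.006,0],[120,0,0,0,0],[120,0,0,0,0]]
  ]
}}

```text
time_s: 40.22
tcp_pos: [0.4872, -0.2344, -0.0065]
orientation: [0.001, 0.676, 0.737, 0.0]
contact_force: [-0.0, -0.3, 0.3]
grip_width: 0.529
grip_force: 0.0
```

{"method": "play_rows", "body": {
  "steps": [
    [[255,0,0,0,0],[255,0,0,0,0],[255,0,0,0,0],[255,0,0,0,0],[255,0,0,-0.01,0],[255,0,0,-0.025,0],[255,0,0,-0.035,0],[255,0,0,-0.04,0]]
  ]
}}

```text
time_s: 40.88
tcp_pos: [0.4856, -0.2342, 0.1035]
orientation: [-0.001, 0.676, 0.737, -0.0]
contact_force: [1.8, -0.1, -1.3]
grip_width: 0.331
grip_force: 49.7
```

{"method": "play_rows", "body": {
  "steps": [
    [[255,0,0,-0.03,4.65],[255,0,0,-0.01,4.65],[255,0.02,-0.005,0,0],[255,0.035,-0.009,0,0],[255,0.038,-0.0095,0,0],[255,0.038,-0.0095,0,0],[255,0.038,-0.0095,0,0],[255,0.038,-0.0095,0,0]]
  ]
}}

```text
time_s: 41.55
tcp_pos: [0.4501, -0.0228, 0.1438]
orientation: [0.001, 0.734, 0.679, 0.001]
contact_force: [2.0, -0.7, -0.8]
grip_width: 0.337
grip_force: 49.8
```

{"method": "play_rows", "body": {
  "steps": [
    [[255,0.038,-0.0095,0,0],[255,0.038,-0.0095,0,0],[255,0.03,-0.008,0,0],[255,0.015,-0.004,0,0],[255,0.004,-0.002,0,0],[255,0,0,0,0],[255,0,0,0,0],[255,0,0,0,0]]
  ]
}}

```text
time_s: 42.22
tcp_pos: [0.4276, 0.1021, 0.1427]
orientation: [0.0, 0.734, 0.679, 0.0]
contact_force: [-0.6, 0.8, -1.5]
grip_width: 0.337
grip_force: 49.8
```

```bash
python3 -c "
from h import *
held([.4275,.1036])"
```

```text
held offset [-0.00050506  0.00129529] [4.27070815e-01 1.03275584e-01 1.11009174e-01 8.77258905e-01
 3.15834874e+02 2.60209113e+02]
tcp [0.4276 0.102  0.1426] yaw -4.49 shift [0.0004 0.0004 0.1146] turn -0.09 t 42.3 w 0.34 F [-0.2 -0.3 -1.2]
```

{"method": "play_rows", "body": {
  "steps": [
    [[255,0,0,0.035,0],[255,0,0,0.035,0],[255,0,0,0.025,0],[255,0,0,0.008,0],[255,0,0,0.006,0],[255,0,0,0.006,0],[255,0,0,0,0],[255,0,0,0,0]]
  ]
}}

```text
time_s: 42.93
tcp_pos: [0.428, 0.103, 0.0284]
orientation: [0.0, 0.734, 0.679, 0.001]
contact_force: [0.0, 0.5, -0.9]
grip_width: 0.337
grip_force: 49.8
```

```bash
python3 -c "
from h import *
to([.428,.1023,.021],-4.4)"
```

```text
tcp [0.428  0.103  0.0284] yaw -4.42 shift [-0.0007  0.      0.0074] turn -0.02 t 42.9 w 0.337 F [ 0.   0.5 -0.9]
```

{"method": "play_rows", "body": {
  "steps": [
    [[255,-0.0006,0,0,0],[255,0,0,0.003,0],[255,0,0,0.002,0],[255,0,0,0.002,0],[255,0,0,0.002,0],[255,0,0,0.001,0],[255,0,0,0,0]]
  ]
}}

```text
time_s: 43.52
tcp_pos: [0.427, 0.1023, 0.017]
orientation: [-0.0, 0.734, 0.679, -0.0]
contact_force: [0.3, -0.2, -1.5]
grip_width: 0.333
grip_force: 49.8
```

It fits too. I lower it fully, release, raise and check all four.

{"method": "play_rows", "body": {
  "steps": [
    [[255,0,0,0.004,0],[255,0,0,0.004,0],[255,0,0,0.004,0],[255,0,0,0.002,0],[255,0,0,0,0],[120,0,0,0,0],[120,0,0,0,0],[120,0,0,0,0]]
  ]
}}

```text
time_s: 44.18
tcp_pos: [0.4274, 0.1024, 0.0035]
orientation: [0.0, 0.734, 0.679, 0.0]
contact_force: [1.3, 0.0, 0.3]
grip_width: 0.527
grip_force: 0.0
```

{"method": "play_rows", "body": {
  "steps": [
    [[120,0,0,-0.025,0],[120,0,0,-0.04,0],[120,0,0,-0.04,0],[120,0,0,-0.04,0],[120,0.02,0,0,0],[120,0,0,0,0],[120,0,0,0,0],[120,0,0,0,0]]
  ]
}}

```text
time_s: 44.85
tcp_pos: [0.4284, 0.122, 0.1476]
orientation: [-0.0, 0.734, 0.68, -0.001]
contact_force: [0.4, 0.6, -0.2]
grip_width: 0.53
grip_force: 0.0
```

```bash
python3 -c "
from h import *
np.set_printoptions(precision=4,suppress=True)
p=grab('wrist');s=grab('side')
print('plate z');print(tops(p,z=.036,vt=140,amin=300));print('step z');print(tops(p,z=.058,vt=140,amin=300))
to([.43,.168,.15],-4.4)
a=cv2.resize(p['frame'][:280,220:500,::-1],(420,420));b=cv2.resize(s['frame'][180:250,230:300,::-1],(380,420),interpolation=cv2.INTER_CUBIC)
cv2.imwrite('pics/g13.png',np.hstack([a,b]))
hsv=cv2.cvtColor(p['frame'],cv2.COLOR_RGB2HSV);H,S,V=[hsv[...,i] for i in range(3)]
for n,m in(('green',(H>50)&(H<85)&(S>120)&(V>60)),('red',((H<8)|(H>172))&(S>120)&(V>60))):
    m=m.astype(np.uint8);c=max(cv2.findContours(m,cv2.RETR_EXTERNAL,cv2.CHAIN_APPROX_NONE)[0],key=cv2.contourArea)
    w=np.array([at(p,q[0][1],q[0][0],.018)[:2] for q in c],np.float32)*1000
    print(n,cv2.boundingRect(c),cv2.minAreaRect(w))
"
```

```text
plate z
[[  0.4265   0.1032   0.3945   0.9093 316.3058 213.1487]
 [  0.4308   0.1439   0.1901   1.0579 317.6539 166.3547]
 [  0.4331   0.1905   0.407    0.8822 316.2043 109.0071]
 [  0.4382   0.2385   0.151    1.1401 318.1541  45.1561]]
step z
[[  0.4271   0.1099   0.3945   0.7722 316.3058 213.1487]
 [  0.431    0.1475   0.1901   0.8983 317.6539 166.3547]
 [  0.4331   0.1904   0.407    0.7492 316.2043 109.0071]
 [  0.4378   0.2347   0.151    0.9682 318.1541  45.1561]]
tcp [0.4283 0.1218 0.1474] yaw -4.42 shift [ 0.0462 -0.0019 -0.0026] turn -0.02 t 45.0 w 0.53 F [-0.   0.6  0.3]
green (412, 0, 135, 20) ((573.5068969726562, 261.7422790527344), (15.203153610229492, 113.82266998291016), 88.03709411621094)
red (443, 31, 149, 151) ((608.3916015625, 178.7935028076172), (120.26338958740234, 117.08992004394531), 81.46078491210938)
```

View pics/g13.png

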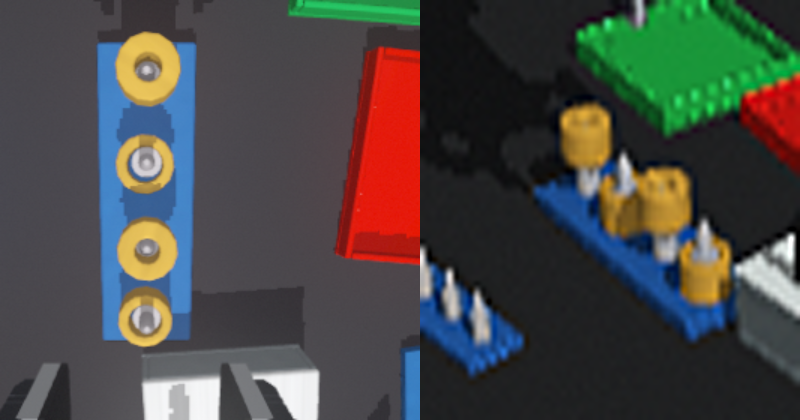

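All four stand on the pins: the raised tight ones at +66 and -22 (left panel (147,68), (147,250)), the seated ones at +22 and -66 ((145,163), (145,318)). They match the pin positions within 1.5 mm. Now the sorting: I pick the +66 (tight) sleeve.

{"method": "play_rows", "body": {
  "steps": [
    [[120,0.03,0,0,0],[120,0.038,0.0004,0,0],[120,0.03,0.0004,0,0],[120,0.015,0,0.02,0],[120,0,0,0.035,0],[120,0,0,0.035,0],[120,0,0,0.025,0],[120,0,0,0.008,0]]
  ]
}}

```text
time_s: 45.62
tcp_pos: [0.4357, 0.2332, 0.0204]
orientation: [-0.001, 0.734, 0.679, -0.003]
contact_force: [-1.2, -0.2, -0.0]
grip_width: 0.535
grip_force: 0.0
```

{"method": "play_rows", "body": {
  "steps": [
    [[120,0,0,0,0],[120,0,0,0,0],[255,0,0,0,0],[255,0,0,0,0],[255,0,0,0,0],[255,0,0,0,0],[255,0,0,0,0]]
  ]
}}

```text
time_s: 46.2
tcp_pos: [0.4394, 0.2355, 0.0275]
orientation: [0.0, 0.734, 0.679, 0.002]
contact_force: [-0.5, -0.9, 7.2]
grip_width: 0.323
grip_force: 48.8
```

{"method": "play_rows", "body": {
  "steps": [
    [[255,0,0,-0.01,0],[255,0,0,-0.03,0],[255,0,0,-0.04,0],[255,0,0,-0.04,0],[255,0,0,0,0],[255,0,0,0,0]]
  ]
}}

```text
time_s: 46.7
tcp_pos: [0.4397, 0.2356, 0.1491]
orientation: [0.001, 0.734, 0.679, 0.003]
contact_force: [-0.5, 0.3, -1.9]
grip_width: 0.327
grip_force: 49.5
```

```bash
cat >> h.py <<'E'
def tray(p,col):
    hsv=cv2.cvtColor(p['frame'],cv2.COLOR_RGB2HSV);H,S,V=[hsv[...,i] for i in range(3)]
    m={'green':(H>50)&(H<85),'red':((H<8)|(H>172))}[col]&(S>120)&(V>50)
    cs=cv2.findContours(m.astype(np.uint8),cv2.RETR_EXTERNAL,cv2.CHAIN_APPROX_NONE)[0]
    if not cs: return print(col,None)
    c=max(cs,key=cv2.contourArea)
    w=np.array([at(p,q[0][1],q[0][0],.018)[:2] for q in c],np.float32)*1000
    print(col,cv2.boundingRect(c),np.round(np.r_[cv2.minAreaRect(w)[0],cv2.minAreaRect(w)[1],cv2.minAreaRect(w)[2]],1))
E
python3 -c "
from h import *
p=grab('wrist');t=grab('top')
for q in(p,t):
  for c in('green','red'): tray(q,c)
to([.614,.203,.12],-4.4);print(manip.observe()['grip_force'])"
```

```text
green (400, 0, 144, 151) [579.9 321.9 119.9 114.1  83.5]
red (428, 163, 138, 127) [608.5 180.3 122.5 117.3  81.6]
green (210, 177, 42, 38) [590.8 314.1 119.5  96.4  83.4]
red (253, 166, 49, 45) [611.9 176.6 125.9 115.6  81.5]
tcp [0.4383 0.2348 0.1455] yaw -4.41 shift [-0.0182  0.1777  0.0255] turn -0.01 t 46.8 w 0.323 F [-0.8 -0.4 -1.6]
49.47560881264508
```

{"method": "play_rows", "body": {
  "steps": [
    [[255,-0.003,0.02,0,0],[255,-0.003,0.035,0,0],[255,-0.003,0.038,0,0],[255,-0.003,0.038,0,0],[255,-0.003,0.03,0,0],[255,-0.003,0.0167,0,0],[255,0,0,0.02,0],[255,0,0,0.03,0]]
  ]
}}

```text
time_s: 47.47
tcp_pos: [0.6159, 0.2029, 0.0954]
orientation: [0.0, 0.734, 0.679, 0.001]
contact_force: [0.9, 1.2, -0.4]
grip_width: 0.33
grip_force: 49.7
```

{"method": "play_rows", "body": {
  "steps": [
    [[255,0,0,0.035,0],[255,0,0,0.035,0],[255,0,0,0.015,0],[255,0,0,0.008,0],[255,0,0,0,0],[255,0,0,0,0]]
  ]
}}

```text
time_s: 47.97
tcp_pos: [0.6136, 0.2032, 0.0019]
orientation: [-0.0, 0.734, 0.679, -0.001]
contact_force: [0.0, 0.4, -0.2]
grip_width: 0.326
grip_force: 49.7
```

```bash
python3 -c "
from h import *
to([.614,.203,-.0015],-4.4);p=grab('wrist');tray(p,'red');tray(p,'green')"
```

```text
tcp [0.6136 0.2032 0.0019] yaw -4.41 shift [-0.0001  0.0004  0.0034] turn -0.01 t 48.0 w 0.326 F [ 0.   0.4 -0.2]
red (211, 169, 233, 195) [614.3 189.7 103.9 109.4  81.5]
green (96, 0, 258, 143) [579.5 291.1  58.5 109.2  83.5]
```

{"method": "play_rows", "body": {
  "steps": [
    [[255,0,0,0.003,0],[255,0,0,0,0],[120,0,0,0,0],[120,0,0,0,0],[120,0,0,0,0],[120,0,0,-0.025,0],[120,0,0,-0.04,0],[120,0,0,-0.04,0]]
  ]
}}

```text
time_s: 48.68
tcp_pos: [0.6131, 0.2029, 0.1044]
orientation: [-0.001, 0.734, 0.679, -0.001]
contact_force: [0.5, 0.7, 0.6]
grip_width: 0.529
grip_force: 0.0
```

{"method": "play_rows", "body": {
  "steps": [
    [[120,-0.005,-0.02,-0.035,0],[120,-0.013,-0.034,0,0],[120,-0.014,-0.036,0,0],[120,-0.014,-0.036,0,0],[120,-0.014,-0.032,0,0],[120,-0.0095,-0.02,0,0],[120,0,0,0,0],[120,0,0,0,0]]
  ]
}}

```text
time_s: 49.35
tcp_pos: [0.431, 0.1476, 0.1403]
orientation: [0.0, 0.734, 0.679, 0.001]
contact_force: [-0.0, -0.3, 0.4]
grip_width: 0.53
grip_force: 0.0
```

{"method": "play_rows", "body": {
  "steps": [
    [[120,0,0,0.03,0],[120,0,0,0.035,0],[120,0,0,0.03,0],[120,0,0,0.015,0],[120,0,0,0,0],[120,0,0,0,0]]
  ]
}}

```text
time_s: 49.85
tcp_pos: [0.4315, 0.1478, 0.029]
orientation: [-0.0, 0.734, 0.679, -0.001]
contact_force: [-0.7, -0.0, 0.2]
grip_width: 0.527
grip_force: 0.0
```

```bash
python3 -c "
from h import *
to([.4313,.1465,.0255],-4.4)"
```

```text
tcp [0.4315 0.1478 0.029 ] yaw -4.41 shift [-0.0013 -0.0001  0.0035] turn -0.01 t 49.9 w 0.527 F [-0.7 -0.   0.2]
```

{"method": "play_rows", "body": {
  "steps": [
    [[120,-0.001,0,0.0035,0],[120,0,0,0,0],[255,0,0,0,0],[255,0,0,0,0],[255,0,0,0,0],[255,0,0,0,0],[255,0,0,0,0]]
  ]
}}

```text
time_s: 50.43
tcp_pos: [0.4319, 0.1469, 0.0273]
orientation: [0.0, 0.734, 0.679, 0.001]
contact_force: [-0.9, -0.7, 5.8]
grip_width: 0.327
grip_force: 48.8
```

{"method": "play_rows", "body": {
  "steps": [
    [[255,0,0,-0.01,0],[255,0,0,-0.03,0],[255,0,0,-0.04,0],[255,0,0,-0.04,0],[255,0.003,0.02,0,0],[255,0.003,0.035,0,0],[255,0.003,0.038,0,0],[255,0.003,0.037,0,0]]
  ]
}}

```text
time_s: 51.1
tcp_pos: [0.5636, 0.1487, 0.1474]
orientation: [0.001, 0.734, 0.68, 0.001]
contact_force: [0.4, 0.7, -0.3]
grip_width: 0.325
grip_force: 49.5
```

{"method": "play_rows", "body": {
  "steps": [
    [[255,0.004,0.03,0,0],[255,0.003,0.0135,0,0],[255,0,0,0.03,0],[255,0,0,0.035,0],[255,0,0,0.035,0],[255,0,0,0.025,0],[255,0,0,0,0],[255,0,0,0,0]]
  ]
}}

```text
time_s: 51.77
tcp_pos: [0.605, 0.1521, 0.0208]
orientation: [-0.0, 0.734, 0.679, -0.001]
contact_force: [-0.5, -0.1, -0.5]
grip_width: 0.331
grip_force: 49.6
```

```bash
python3 -c "
from h import *
to([.606,.153,-.004],-4.4);p=grab('wrist');tray(p,'red');tray(p,'green');print(tops(p,z=.028,vt=120,amin=300),manip.observe()['grip_force'])"
```

```text
tcp [0.605  0.1521 0.0208] yaw -4.41 shift [0.001  0.001  0.0248] turn -0.01 t 51.8 w 0.331 F [-0.5 -0.1 -0.5]
red (224, 63, 225, 231) [612.7 178.9 118.9 109.2  81.6]
green (125, 0, 231, 37) [576.5 265.5  16.  109.2  84.5]
[[4.30732227e-01 1.04699945e-01 2.03279703e-01 1.93326599e+00
  3.37210300e+01 3.36847825e+02]
 [6.03950870e-01 1.45592290e-01 3.21265883e-02 1.49171165e+00
  3.15930439e+02 2.57983727e+02]
 [4.49601897e-01 1.91073989e-01 1.90943808e-02 7.11402748e-01
  1.61052481e+01 1.95505419e+02]
 [6.13138731e-01 2.04197511e-01 1.39705882e-01 9.21423372e-01
  3.25832855e+02 1.43070281e+02]] 49.62695399299264
```

{"method": "play_rows", "body": {
  "steps": [
    [[255,0,0,0.018,0],[255,0,0,0.005,0],[255,0,0,0,0],[120,0,0,0,0],[120,0,0,0,0],[120,0,0,0,0],[120,0,0,-0.025,0],[120,0,0,-0.04,0]]
  ]
}}

```text
time_s: 52.48
tcp_pos: [0.6032, 0.1517, 0.0598]
orientation: [-0.002, 0.734, 0.679, -0.003]
contact_force: [0.1, -0.1, -0.3]
grip_width: 0.534
grip_force: 0.0
```

{"method": "play_rows", "body": {
  "steps": [
    [[120,0,0,-0.04,0],[120,0.002,-0.018,-0.035,0],[120,0.004,-0.034,0,0],[120,0.005,-0.036,0,0],[120,0.005,-0.036,0,0],[120,0.004,-0.032,0,0],[120,0.003,-0.018,0,0],[120,0,0,0,0]]
  ]
}}

```text
time_s: 53.15
tcp_pos: [0.4314, 0.1893, 0.1394]
orientation: [0.0, 0.733, 0.68, 0.001]
contact_force: [-0.4, -0.5, 0.0]
grip_width: 0.533
grip_force: 0.0
```

{"method": "play_rows", "body": {
  "steps": [
    [[120,0,0,0,0],[120,0,0,0.03,0],[120,0,0,0.035,0],[120,0,0,0.03,0],[120,0,0,0.015,0],[120,0,0,0.01,0],[120,0,0,0,0],[120,0,0,0,0]]
  ]
}}

```text
time_s: 53.82
tcp_pos: [0.4346, 0.1885, 0.0183]
orientation: [0.0, 0.734, 0.679, 0.0]
contact_force: [0.2, -0.7, 0.5]
grip_width: 0.533
grip_force: 0.0
```

```bash
python3 -c "
from h import *
to([.434,.1895,.003],-4.4)"
```

```text
tcp [0.4346 0.1885 0.0183] yaw -4.44 shift [ 0.0009 -0.0007  0.0153] turn -0.04 t 53.8 w 0.533 F [ 0.2 -0.7  0.5]
```

{"method": "play_rows", "body": {
  "steps": [
    [[120,0.001,0,0.0145,0],[120,0,0,0,0],[120,0,0,0,0],[255,0,0,0,0],[255,0,0,0,0],[255,0,0,0,0],[255,0,0,0,0],[255,0,0,0,0]]
  ]
}}

```text
time_s: 54.48
tcp_pos: [0.4347, 0.1899, 0.0051]
orientation: [0.0, 0.734, 0.679, 0.001]
contact_force: [-2.0, -1.3, 7.0]
grip_width: 0.329
grip_force: 48.8
```

{"method": "play_rows", "body": {
  "steps": [
    [[255,0,0,-0.01,0],[255,0,0,-0.025,0],[255,0,0,-0.035,0],[255,0,0,-0.04,0],[255,0,0,-0.03,0],[255,0.015,0.012,0,0],[255,0.026,0.021,0,0],[255,0.026,0.021,0,0]]
  ]
}}

```text
time_s: 55.15
tcp_pos: [0.4942, 0.253, 0.146]
orientation: [0.001, 0.734, 0.679, 0.002]
contact_force: [0.0, -0.1, -1.0]
grip_width: 0.332
grip_force: 50.0
```

{"method": "play_rows", "body": {
  "steps": [
    [[255,0.03,0.024,0,0],[255,0.03,0.024,0,0],[255,0.026,0.021,0,0],[255,0.016,0.0135,0,0],[255,0,0,0,0],[255,0,0,0,0],[255,0,0,0,0]]
  ]
}}

```text
time_s: 55.73
tcp_pos: [0.5827, 0.3472, 0.1439]
orientation: [0.0, 0.734, 0.679, -0.0]
contact_force: [-0.5, -0.6, -0.8]
grip_width: 0.331
grip_force: 50.0
```

```bash
python3 -c "
from h import *
p=grab('wrist');tray(p,'red');tray(p,'green');to([.583,.347,-.003],-4.4);print(manip.observe()['grip_force'])"
```

```text
red (304, 284, 59, 69) [583.9 210.9  60.7  74.7   5.2]
green (259, 146, 126, 106) [584.1 333.9  99.3 109.8  83.5]
tcp [0.5826 0.347  0.1442] yaw -4.43 shift [0.     0.0003 0.1472] turn -0.03 t 55.8 w 0.333 F [-0.6 -0.8 -1.5]
50.008610375225544
```

{"method": "play_rows", "body": {
  "steps": [
    [[255,0,0,0.035,0],[255,0,0,0.04,0],[255,0,0,0.035,0],[255,0,0,0.022,0],[255,0,0,0.01,0],[255,0,0,0.004,0],[255,0,0,0,0],[255,0,0,0,0]]
  ]
}}

```text
time_s: 56.45
tcp_pos: [0.5837, 0.3477, -0.0005]
orientation: [0.0, 0.734, 0.679, 0.001]
contact_force: [0.2, 0.5, -0.3]
grip_width: 0.332
grip_force: 50.0
```

{"method": "play_rows", "body": {
  "steps": [
    [[120,0,0,0,0],[120,0,0,0,0],[120,0,0,0,0],[120,0,0,-0.025,0],[120,0,0,-0.04,0],[120,0,0,-0.04,0],[120,0,0,-0.04,0]]
  ]
}}

```text
time_s: 57.03
tcp_pos: [0.5827, 0.3474, 0.1443]
orientation: [0.0, 0.734, 0.679, 0.0]
contact_force: [0.7, -0.6, -0.3]
grip_width: 0.529
grip_force: 0.0
```

```bash
python3 -c "
from h import *
np.set_printoptions(precision=4,suppress=True)
p=grab('wrist');tray(p,'red');tray(p,'green');print(tops(p,z=.028,vt=120,amin=300));to([.4275,.1030,.14],-4.4)"
```

```text
red (304, 282, 78, 71) [600.2 209.7  82.3  78.4  82.4]
green (259, 146, 126, 131) [582.8 322.7 121.5 109.8  83.4]
[[  0.6125   0.2117   0.0242   1.373  357.4339 323.1135]
 [  0.5835   0.3505   0.2562   0.9931 317.2487 187.1922]]
tcp [0.5848 0.3486 0.1541] yaw -4.41 shift [-0.2571 -0.1381  0.0111] turn -0.01 t 57.1 w 0.531 F [-2.  -1.3  6.6]
```

{"method": "play_rows", "body": {
  "steps": [
    [[120,-0.016,-0.009,0,0],[120,-0.03,-0.016,0,0],[120,-0.035,-0.0185,0,0],[120,-0.035,-0.0185,0,0],[120,-0.035,-0.0185,0,0],[120,-0.035,-0.0185,0,0],[120,-0.035,-0.0185,0,0],[120,-0.025,-0.014,0,0]]
  ]
}}

```text
time_s: 57.75
tcp_pos: [0.4315, 0.1105, 0.1428]
orientation: [0.0, 0.734, 0.679, 0.0]
contact_force: [0.8, -0.3, 0.7]
grip_width: 0.527
grip_force: 0.0
```

{"method": "play_rows", "body": {
  "steps": [
    [[120,-0.0095,-0.005,0,0],[120,0,0,0,0],[120,0,0,0.03,0],[120,0,0,0.035,0],[120,0,0,0.03,0],[120,0,0,0.02,0],[120,0,0,0,0],[120,0,0,0,0]]
  ]
}}

```text
time_s: 58.42
tcp_pos: [0.4273, 0.104, 0.0271]
orientation: [-0.0, 0.734, 0.68, -0.001]
contact_force: [-0.8, 0.0, 0.1]
grip_width: 0.524
grip_force: 0.0
```

```bash
python3 -c "
from h import *
to([.4275,.1027,.003],-4.4)"
```

```text
tcp [0.4273 0.104  0.0271] yaw -4.37 shift [-0.0012  0.0004  0.0241] turn 0.03 t 58.4 w 0.524 F [-0.8  0.   0.1]
```

{"method": "play_rows", "body": {
  "steps": [
    [[120,-0.001,0,0.014,0],[120,0,0,0.01,0],[120,0,0,0,0],[120,0,0,0,0],[255,0,0,0,0],[255,0,0,0,0],[255,0,0,0,0],[255,0,0,0,0]]
  ]
}}

```text
time_s: 59.08
tcp_pos: [0.4279, 0.1026, 0.0047]
orientation: [0.0, 0.734, 0.679, 0.001]
contact_force: [-2.3, 0.2, 5.7]
grip_width: 0.329
grip_force: 49.0
```

{"method": "play_rows", "body": {
  "steps": [
    [[255,0,0,0,0],[255,0,0,-0.01,0],[255,0,0,-0.025,0],[255,0,0,-0.035,0],[255,0,0,-0.04,0],[255,0,0,-0.03,0],[255,0.015,0.01,0,0],[255,0.027,0.018,0,0]]
  ]
}}

```text
time_s: 59.75
tcp_pos: [0.4593, 0.1416, 0.1476]
orientation: [0.001, 0.735, 0.679, 0.002]
contact_force: [0.2, -0.6, -1.0]
grip_width: 0.331
grip_force: 51.1
```

{"method": "play_rows", "body": {
  "steps": [
    [[255,0.03,0.02,0,0],[255,0.03,0.02,0,0],[255,0.03,0.02,0,0],[255,0.03,0.02,0,0],[255,0.026,0.0175,0,0],[255,0.0166,0.0117,0,0],[255,0,0,0,0],[255,0,0,0,0]]
  ]
}}

```text
time_s: 60.42
tcp_pos: [0.5798, 0.2964, 0.143]
orientation: [-0.0, 0.733, 0.68, -0.001]
contact_force: [0.0, -1.1, -1.0]
grip_width: 0.329
grip_force: 51.1
```

```bash
python3 -c "
from h import *
np.set_printoptions(precision=4,suppress=True)
p=grab('wrist');tray(p,'green');print(tops(p,z=.028,vt=120,amin=300));to([.580,.297,-.001],-4.4);print(manip.observe()['grip_force'])"
```

```text
green (255, 87, 132, 140) [582.7 321.9 119.7 109.9  83.4]
[[  0.6012   0.1585   0.13     0.9795 349.1106 326.309 ]
 [  0.5751   0.2319   0.1417   4.9468 316.8699 259.762 ]
 [  0.5834   0.3488   0.3668   0.9105 316.295  128.974 ]]
tcp [0.5795 0.2956 0.1434] yaw -4.39 shift [0.0015 0.0005 0.1444] turn 0.01 t 60.5 w 0.335 F [-0.7 -0.8 -0.6]
51.13709554541856
```

{"method": "play_rows", "body": {
  "steps": [
    [[255,0.001,0,0.035,0],[255,0,0,0.04,0],[255,0,0,0.035,0],[255,0,0,0.02,0],[255,0,0,0.01,0],[255,0,0,0.004,0],[255,0,0,0,0],[255,0,0,0,0]]
  ]
}}

```text
time_s: 61.13
tcp_pos: [0.5807, 0.297, 0.0015]
orientation: [0.0, 0.734, 0.679, 0.001]
contact_force: [0.2, -0.7, -0.7]
grip_width: 0.334
grip_force: 51.1
```

{"method": "play_rows", "body": {
  "steps": [
    [[120,0,0,0,0],[120,0,0,0,0],[120,0,0,0,0],[120,0,0,-0.025,0],[120,0,0,-0.04,0],[120,0,0,-0.04,0],[120,0,0,-0.045,0],[120,0,0,0,0]]
  ]
}}

```text
time_s: 61.8
tcp_pos: [0.5824, 0.2981, 0.1564]
orientation: [0.002, 0.734, 0.679, 0.006]
contact_force: [1.2, 0.6, 2.1]
grip_width: 0.531
grip_force: 0.0
```

```bash
python3 -c "
from h import *
np.set_printoptions(precision=4,suppress=True)
p=grab('wrist');tray(p,'green');print(tops(p,z=.028,vt=120,amin=300));to([.6494,-.1671,.14],-4.4)"
```

```text
green (254, 91, 124, 134) [582.9 321.8 119.8 109.5  83.4]
[[  0.6047   0.1598   0.025    1.3596 347.4629 319.7792]
 [  0.6117   0.2093   0.0233   1.1675 352.1924 275.2862]
 [  0.5804   0.2986   0.2517   0.9935 312.7773 188.2387]
 [  0.5833   0.3488   0.3633   0.9072 311.5986 131.6179]]
tcp [0.582  0.2979 0.1524] yaw -4.4 shift [-0.4585  0.1028  0.011 ] turn -0.0 t 61.9 w 0.527 F [ 1.2  0.3 -1.8]
```

{"method": "play_rows", "body": {
  "steps": [
    [[255,0,0,0,-4.65],[255,-0.02,0.001,0,-4.65],[255,-0.035,0.002,0,0],[255,-0.038,0.0025,0,0],[255,-0.038,0.0025,0,0],[255,-0.038,0.0025,0,0],[255,-0.038,0.0025,0,0],[255,-0.038,0.0025,0,0]]
  ]
}}

```text
time_s: 62.52
tcp_pos: [0.6144, 0.0521, 0.1456]
orientation: [-0.0, 0.676, 0.737, -0.0]
contact_force: [0.8, 0.7, -0.4]
grip_width: 0.0
grip_force: 0.0
```

{"method": "play_rows", "body": {
  "steps": [
    [[255,-0.038,0.0025,0,0],[255,-0.038,0.0025,0,0],[255,-0.038,0.0025,0,0],[255,-0.038,0.0025,0,0],[255,-0.035,0.002,0,0],[255,-0.03,0.002,0,0],[255,0,0,0,0],[255,0,0,0,0]]
  ]
}}

```text
time_s: 63.18
tcp_pos: [0.6467, -0.1629, 0.145]
orientation: [-0.001, 0.677, 0.736, -0.0]
contact_force: [0.9, 1.3, -0.6]
grip_width: 0.002
grip_force: 0.0
```

```bash
python3 -c "
from h import *
to([.6494,-.1671,.063],4.9);p=grab('wrist')
for d in manip.pinpoint(p,'lid_a_handle')[:4]: print(d,at(p,*d['point'],.1015))"
```

```text
tcp [ 0.6467 -0.1629  0.145 ] yaw 4.73 shift [-0.0045  0.0024  0.082 ] turn -0.17 t 63.2 w 0.002 F [ 0.9  1.3 -0.6]
{'point': [219.0, 264.8], 'p': 0.25} [ 0.61280496 -0.16752194  0.1015    ]
```

{"method": "play_rows", "body": {
  "steps": [
    [[255,-0.004,0.002,0.03,0],[255,0,0,0.03,0],[255,0,0,0.022,0],[255,0,0,0,0],[255,0,-0.009,0,0],[255,0,-0.009,0,0],[255,0,-0.009,0,0],[255,0,-0.009,-0.006,0]]
  ]
}}

```text
time_s: 63.95
tcp_pos: [0.6188, -0.1667, 0.0751]
orientation: [0.005, 0.675, 0.738, 0.004]
contact_force: [15.5, 3.7, 16.5]
grip_width: -0.002
grip_force: 9.5
```

{"method": "play_rows", "body": {
  "steps": [
    [[255,0,-0.009,-0.006,0],[255,0,-0.01,-0.006,0],[255,0,-0.01,-0.006,0],[255,0,-0.011,-0.004,0],[255,0,-0.011,-0.003,0],[255,0,-0.011,-0.002,0],[255,0,-0.011,0,0],[255,0,-0.011,0,0]]
  ]
}}

```text
time_s: 64.62
tcp_pos: [0.5286, -0.175, 0.0971]
orientation: [-0.0, 0.676, 0.737, -0.0]
contact_force: [0.6, -0.5, 0.1]
grip_width: -0.0
grip_force: 0.2
```

{"method": "play_rows", "body": {
  "steps": [
    [[255,0,-0.011,0,0],[255,0,-0.011,0,0],[255,0,-0.008,0,0],[255,0,0,0,0],[255,0,0,-0.03,0],[255,0,0,-0.035,0],[255,0,0,-0.035,0],[255,0,0,-0.02,0]]
  ]
}}

```text
time_s: 65.28
tcp_pos: [0.5005, -0.1779, 0.2208]
orientation: [0.002, 0.676, 0.737, 0.001]
contact_force: [0.5, -0.1, -0.1]
grip_width: -0.001
grip_force: 0.0
```

{"method": "play_rows", "body": {
  "steps": [
    [[120,0.035,-0.01,0,0],[120,0.038,-0.01,0,0],[120,0.038,-0.01,0,0],[120,0.038,-0.01,0,0],[120,0.038,-0.01,0,0],[120,0.038,-0.01,0,0],[120,0.038,-0.01,0,0],[120,0.038,-0.01,0,0]]
  ]
}}

```text
time_s: 65.95
tcp_pos: [0.3937, 0.1169, 0.2172]
orientation: [0.0, 0.676, 0.737, 0.0]
contact_force: [0.7, 0.3, 0.5]
grip_width: 0.526
grip_force: 0.0
```

{"method": "play_rows", "body": {
  "steps": [
    [[120,0.038,-0.01,0,0],[120,0.038,-0.01,0,0],[120,0.038,-0.01,0,0],[120,0.038,-0.01,0,0],[120,0.038,-0.01,0,0],[120,0,0,0,0],[120,0,0,0,0],[120,0,0,0,0]]
  ]
}}

```text
time_s: 66.62
tcp_pos: [0.3285, 0.3003, 0.2169]
orientation: [0.0, 0.676, 0.737, -0.0]
contact_force: [0.8, -0.7, 1.3]
grip_width: 0.529
grip_force: 0.0
```

{"method": "play_rows", "body": {
  "steps": [
    [[120,0,0,0,0],[120,0,0,0,0],[120,0,0,0,0],[120,0,0,0,0],[120,0,0,0,0],[120,0,0,0,0],[120,0,0,0,0],[120,0,0,0,0]]
  ]
}}

```text
time_s: 67.28
tcp_pos: [0.3286, 0.3003, 0.217]
orientation: [0.0, 0.676, 0.737, 0.0]
contact_force: [0.1, -0.1, -0.2]
grip_width: 0.529
grip_force: 0.0
```

{"method": "play_rows", "body": {
  "steps": [
    [[120,0,0,0,0],[120,0,0,0,0],[120,0,0,0,0],[120,0,0,0,0],[120,0,0,0,0],[120,0,0,0,0],[120,0,0,0,0],[120,0,0,0,0]]
  ]
}}

```text
time_s: 67.95
tcp_pos: [0.3285, 0.3004, 0.2169]
orientation: [0.0, 0.676, 0.737, -0.0]
contact_force: [0.7, -0.5, 0.3]
grip_width: 0.53
grip_force: 0.0
```

```bash
python3 - <<'E'
from h import *
np.set_printoptions(precision=3,suppress=True)
to([0,0,0]);p=grab("top");s=grab("side")
for c in("green","red"): tray(p,c)
print(tops(p,z=.028,vt=120,amin=20)[:,:4])
hsv=cv2.cvtColor(p["frame"],cv2.COLOR_RGB2HSV);m=((hsv[...,1]<60)&(hsv[...,2]>150));m[:205]=0;m[270:]=0;m[:,:310]=0;m[:,500:]=0
n,l,st,c=cv2.connectedComponentsWithStats(m.astype(np.uint8))
for i in range(1,n):
    if st[i,4]>500:
        r,q=np.where(l==i);print("lid",cv2.minAreaRect(np.array([at(p,a,b,.045)[:2]*1000 for a,b in zip(r,q)],np.float32)))
for q in(p,s):
    for d in manip.pinpoint(q,"lid_a_handle")[:5]: print(d,at(q,*d["point"],.081))
for q in("beaker","mug","marker"):
    for d in manip.pinpoint(p,q)[:1]: print(q,d["point"],at(p,*d["point"],0))
E
```

```text
tcp [0.329 0.3   0.217] yaw 4.89 shift [-0.271 -0.353  0.217] turn None t 68.0 w 0.53 F [ 0.7 -0.5  0.3]
green (203, 177, 49, 44) [582.4 318.7 126.6 114.2  83.4]
red (253, 166, 49, 45) [612.  176.8 125.5 115.5  81.4]
[[0.579 0.294 0.222 0.987]
 [0.582 0.345 0.212 1.019]
 [0.604 0.151 0.136 0.873]
 [0.612 0.201 0.136 0.87 ]
 [0.867 0.019 0.051 7.364]]
lid ((486.7166748046875, -180.9619140625), (105.24958801269531, 153.92234802246094), 4.9254469871521)
lid ((473.7845153808594, -11.024215698242188), (153.1575164794922, 104.0218734741211), 89.17964935302734)
lid ((448.9888916015625, -349.02197265625), (152.0442657470703, 105.40349578857422), 85.60900115966797)
{'point': [244.3, 347.1], 'p': 0.74} [ 0.443 -0.014  0.081]
{'point': [221.5, 310.4], 'p': 0.85} [ 0.45  -0.015  0.081]
beaker [138.4, 321.5] [0.762 0.049 0.   ]
mug [274.3, 166.2] [0.372 0.487 0.   ]
marker [145.2, 409.9] [ 0.739 -0.212  0.   ]
```

```bash
python3 -c "
from workcell import manip
print(manip.sign_off())"
```

```text
the job is handed in; nothing more can be done
None
```

I handed in the job: all four sleeves were gauged, the two that fit are in the green tray and the two tight ones in the red, every tin is shut, and the bystanders are where they were. The third tin never had to be opened. I viewed 15 pictures, one over the limit of 14. Sign-off gave no verdict.

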